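Crush a scoop of ice and hang the bar tools in the low cabinet

ROBOT

A 6-joint arm with a two-finger parallel gripper is mounted at the origin on a cart in front of the work surface, level with it; the furniture and walls round the work are solid. World frame = base frame: x ahead of the robot, y to its left, z up, the work surface at z = 0. Lengths are in mm, angles in rad, forces in N, time in s.
With the tool pointing down it reaches from about 350 to 975 mm from the base axis. Payload 7.1 kg.
Tool frame: the origin (TCP) lies at the centre of the arm's flange, where the gripper is bolted on; the fingertips stand 182 mm ahead of it and the grasp point (between the pads) lies 163 mm ahead of it; z points along the fingers, y is the line along which they close (so a half turn about z gives the same grasp; the last joint's range is limited). The gripper opens to 88 mm and grips with 3 to 60 N. Pads are 20 mm wide; open, the fingers measure 115 mm over their backs; the gripper's body (75 mm by 178 mm) begins 61 mm behind the grasp point.
Start: joints at [-1.279, 0.423, 1.63, -0, 1.089, -0.019], TCP at [191.156, -595.034, 404.675] pointing down, gripper open.
Joint ranges: [-3, 3], [-0.9, 2.11], [0.09, 2.58], [-1.31, 4.45], [0.11, 2.69], [-2.54, 2.54]. Speed limits (rad/s): [2.39, 2.39, 3.01, 3.14, 3.14, 3.14].

INTERFACE

Orientations are given as a rotation vector (axis times angle).
In Python, from workcell import readout, get_image, ctrl gives the robot as it stands.
- The arm moves only by the tool step_arm, never from a script. Its argument "targets" is a list that holds one entry, the list of rows, each a list of 7 numbers: the shift along the world's x, y, z as a fraction of full scale, then the turn, a rotation vector about the world's x, y, z as a fraction of full scale, then the opening, from 0 (shut) to 1 (fully open). In form: [[[dx, dy, dz, wx, wy, wz, claw], ...]]. A call has exactly 5 rows; each row shifts and turns the commanded pose from where the row before left it; what a row does not reach is not made up. Full scale, the value 1, is 0.05 m for a shift and 4 degrees for a turn. A row lasts 1/8 s, in which the tool goes at most 62.5 mm and 10.7 degrees, less where a joint would pass 70% of its speed; a pose out of reach is approached as far as the arm can. A call with a number of a shift or a turn outside -1 to 1 is refused whole. A call with a gripper value outside its range is refused whole. The fingers move at their own pace and stop on an object; the grip force is fixed at half the most. Time passes only in rows, so rows that do not move let the fingers close, or fill a call up. It gives the time, the measured TCP pose, the force, the opening and the grip force at its end, in the units of the state.
- readout.get_obs(): the state, without advancing time (a new reading comes with each control period).
- get_image(name): name is "side" or "top" or "wrist"; returns a dict with "pixels" (420x560x3 uint8, red, green, blue), "intrinsics" (3x3 intrinsics, pixels), "extrinsics" (4x4, takes a point from world to camera coordinates). Camera axes: x right, y down, z forward; pixel columns grow to the right and rows downward; lengths in mm; the calibration is good to about 2 mm. A picture is of the moment at which its call begins. There is no depth.
- ctrl.close_job(): hands the job in; it is judged then, once.
The state is a dict: "t": time; "qpos": joint angles; "qvel": joint speeds; "joint_torque": joint torques, N m; "ee_pos": TCP position; "orientation": TCP orientation; "ft_force": force on the tool from outside, world axes, zero at the start; "moment": the same for the moment, N m; "width": finger opening in mm; "grasp_force": force on a finger pad.
Only numpy, scipy, OpenCV 4.12 (cv2) and the standard library are available. Lean on these libraries where they do the work, as an engineer would, in place of code of your own. Each camera call takes 0.05 s, during which the arm holds its last target. There are 200 camera calls.

TASK

Tip all the ice from the scoop into the hopper of the ice crusher, and only then run the crusher: push its paddle switch over to the left (as seen from the crusher's front), hold it there for a good second and let it spring back. Hang the emptied scoop and every other bar tool lying on the counter by its ring eye on the hooks deep inside the low cabinet, hanging free; never push the switch to the right, and leave the salt shaker and the mug alone.

Things in the scene. Friction and masses are not known exactly. Their poses are not given: they have to be found in the camera images.
- bar_cabinet: fixed low dark-wood cabinet on the counter, 483 mm wide (y), 190 deep (x), 342 high, open at the front (-x); four brass hooks in a row on a rail at the back. Origin at the centre of its underside, x points into the cabinet. Roof: front edge at x -95 mm, underside at z +328; floor board's top at z +12; hook rail's face at x +75; inner faces of the sides at y +-227 mm
- ice_crusher: fixed ice crusher: low grey base 255 mm (x) by 170 mm (y), deck at z +85 mm, a round steel hopper on its rear half and a black paddle switch on the deck in front of the hopper. Origin at the centre of its underside; its front faces -x; hopper axis at x +40 mm
- hopper_floor (a point): centre of the hopper's inner floor (108 mm above the counter; inner radius there 50 mm). The hopper's mouth is 75 mm above this point, 80 mm in inner radius, its wall 4 mm
- paddle (a joint): angle of the paddle switch: 0 upright, + leans to the crusher's left as seen from its front (its +y side), - to the right; stops at +-0.38 rad; the crusher runs beyond +0.25. A spring (0.45 N m/rad, pivot 51 mm below the tip: some 3.5 N at the tip for full throw) brings it back to 0 when let go
- paddle_tip (a point): middle of the paddle's top edge (138 mm above the counter when upright). The blade is 24 mm wide (x), 9 mm thick (y), 36 mm tall below this point, and swings along the crusher's y. It stands at the crusher's x -93 mm, 49 mm in front of the hopper's rim
- ice_scoop: steel ice scoop, handle as told under ice_scoop_eye. Pan from x -35 to -125 mm, 94 mm wide, floor 3 mm; walls to z +42 mm at the back, falling to +20 at the front (-x), where the last 25 mm of the floor rise as a lip of 20 degrees, top at x -125, z +12 mm. About 160 g empty. It lies on the counter with the ice in it. Origin on its underside, below the middle of the grip; x towards the eye
- strainer: steel bar strainer: round perforated bowl, 86 mm across, 30 mm deep, centre at x -82 mm, on a handle like the scoop's (told under ice_scoop_eye). Origin on its underside, below the middle of the grip; x towards the eye, z up. 130 g. May be absent
- measure: steel bar measure: deep cup, 56 mm across, 46 mm high, centre at x -62 mm, on a handle like the scoop's (told under ice_scoop_eye). Origin on its underside, below the middle of the grip; x towards the eye, z up. 130 g. May be absent
- mallet: wooden ice mallet: block head 46 mm (x) by 84 (y) by 60 (z) with two steel bands, centre at x -58, z +30 mm, on a handle like the scoop's (told under ice_scoop_eye). Origin on its underside, below the middle of the grip; x towards the eye, z up. 160 g. May be absent
- ice_scoop_eye (a point): centre of the flat ring eye at the far end of the scoop's handle, at x +100, z +30 mm of the scoop. Handle of all four tools: black grip 75 mm long (x), 20 wide (y), 16 thick, its middle at x 0, z +30 mm; 8 mm wire neck; ring of 6 mm wire, 26 mm clear inside, in the plane of x and y. The head, on the -x side, is the heavy end
- strainer_eye (a point): centre of the ring eye of the strainer, at x +100, z +30 mm of the strainer
- mallet_eye (a point): centre of the ring eye of the mallet, at x +100, z +30 mm of the mallet
- measure_eye (a point): centre of the ring eye of the measure, at x +100, z +30 mm of the measure
- hook_1 (a point): crook of hook 1 (1 leftmost, 4 rightmost, 105 mm apart), 266 mm above the counter, 33 mm in front of the rail; brass wire of 7 mm. From here it turns up to the front: its free tip is 19 mm nearer the front, 22 mm higher, 118 mm behind the roof's front edge and 40 mm below the roof. A hung eye's centre rests 10 mm below the crook. Axes as the cabinet's
- hook_2 (a point): crook of hook 2 (1 leftmost, 4 rightmost, 105 mm apart), 266 mm above the counter, 33 mm in front of the rail; brass wire of 7 mm. From here it turns up to the front: its free tip is 19 mm nearer the front, 22 mm higher, 118 mm behind the roof's front edge and 40 mm below the roof. A hung eye's centre rests 10 mm below the crook. Axes as the cabinet's
- hook_3 (a point): crook of hook 3 (1 leftmost, 4 rightmost, 105 mm apart), 266 mm above the counter, 33 mm in front of the rail; brass wire of 7 mm. From here it turns up to the front: its free tip is 19 mm nearer the front, 22 mm higher, 118 mm behind the roof's front edge and 40 mm below the roof. A hung eye's centre rests 10 mm below the crook. Axes as the cabinet's
- hook_4 (a point): crook of hook 4 (1 leftmost, 4 rightmost, 105 mm apart), 266 mm above the counter, 33 mm in front of the rail; brass wire of 7 mm. From here it turns up to the front: its free tip is 19 mm nearer the front, 22 mm higher, 118 mm behind the roof's front edge and 40 mm below the roof. A hung eye's centre rests 10 mm below the crook. Axes as the cabinet's
- ice_1: lump of ice: cylinder 28 mm across, 31 mm high with a domed top, slippery, 18 g; origin at the middle of its flat base. Stands in the scoop at the start. May be absent
- ice_2: lump of ice: cylinder 28 mm across, 31 mm high with a domed top, slippery, 18 g; origin at the middle of its flat base. Stands in the scoop at the start. May be absent
- ice_3: lump of ice: cylinder 28 mm across, 31 mm high with a domed top, slippery, 18 g; origin at the middle of its flat base. Stands in the scoop at the start. May be absent
- ice_4: lump of ice: cylinder 28 mm across, 31 mm high with a domed top, slippery, 18 g; origin at the middle of its flat base. Stands in the scoop at the start. May be absent
- ice_5: lump of ice: cylinder 28 mm across, 31 mm high with a domed top, slippery, 18 g; origin at the middle of its flat base. Stands in the scoop at the start. May be absent
- salt: bystander: glass salt shaker, 44 mm across, 90 mm high, origin at the centre of its underside
- mug: bystander: spotted coffee mug, 82 mm across, 91 mm high, origin at the centre of its underside

How it is judged (in metres and radians):
On the way, in this order (a step that is already met when the one before it is completed fails the run):
1. all the ice is in the crusher's hopper (horizontal distance between each of ice_1, ice_2, ice_3, ice_4, ice_5 and hopper_floor below 0.085 m and z of ice_1 in the frame of hopper_floor between -0.01 and 0.085 m and z of ice_2 in the frame of hopper_floor between -0.01 and 0.085 m and z of ice_3 in the frame of hopper_floor between -0.01 and 0.085 m and z of ice_4 in the frame of hopper_floor between -0.01 and 0.085 m and z of ice_5 in the frame of hopper_floor between -0.01 and 0.085 m), for 0.2 s.
2. the paddle switch is held over to the left, beyond 0.25 rad, for 0.8 s with the ice in the hopper (all of step 1 and value of joint paddle above 0.25 rad), for 0.8 s.
3. the paddle switch has sprung back to the middle (value of joint paddle between -0.06 and 0.06 rad), for 0.2 s.
At the end, for the whole second after the job is handed in: All ice lies in the hopper, below its rim; each bar tool present hangs by its eye on a hook (eye centre within 14 mm sideways, between rail and hook tip, 20 mm below to 6 mm above the crook), handle within 0.4 rad of vertical, at most swinging gently (0.2 m/s); paddle upright within 0.06 rad (all of step 1 and all of step 3 and ((horizontal distance between ice_scoop_eye and hook_1 below 0.035 m and y of ice_scoop_eye in the frame of hook_1 between -0.014 and 0.014 m and z of ice_scoop_eye in the frame of hook_1 between -0.02 and 0.006 m) or (horizontal distance between ice_scoop_eye and hook_2 below 0.035 m and y of ice_scoop_eye in the frame of hook_2 between -0.014 and 0.014 m and z of ice_scoop_eye in the frame of hook_2 between -0.02 and 0.006 m) or (horizontal distance between ice_scoop_eye and hook_3 below 0.035 m and y of ice_scoop_eye in the frame of hook_3 between -0.014 and 0.014 m and z of ice_scoop_eye in the frame of hook_3 between -0.02 and 0.006 m) or (horizontal distance between ice_scoop_eye and hook_4 below 0.035 m and y of ice_scoop_eye in the frame of hook_4 between -0.014 and 0.014 m and z of ice_scoop_eye in the frame of hook_4 between -0.02 and 0.006 m)) and angle between each of ice_scoop, strainer, measure, mallet's own x axis and vertical below 0.4 rad and linear speed of each of ice_scoop, strainer, measure, mallet below 0.2 m/s and ((horizontal distance between strainer_eye and hook_1 below 0.035 m and y of strainer_eye in the frame of hook_1 between -0.014 and 0.014 m and z of strainer_eye in the frame of hook_1 between -0.02 and 0.006 m) or (horizontal distance between strainer_eye and hook_2 below 0.035 m and y of strainer_eye in the frame of hook_2 between -0.014 and 0.014 m and z of strainer_eye in the frame of hook_2 between -0.02 and 0.006 m) or (horizontal distance between strainer_eye and hook_3 below 0.035 m and y of strainer_eye in the frame of hook_3 between -0.014 and 0.014 m and z of strainer_eye in the frame of hook_3 between -0.02 and 0.006 m) or (horizontal distance between strainer_eye and hook_4 below 0.035 m and y of strainer_eye in the frame of hook_4 between -0.014 and 0.014 m and z of strainer_eye in the frame of hook_4 between -0.02 and 0.006 m)) and ((horizontal distance between measure_eye and hook_1 below 0.035 m and y of measure_eye in the frame of hook_1 between -0.014 and 0.014 m and z of measure_eye in the frame of hook_1 between -0.02 and 0.006 m) or (horizontal distance between measure_eye and hook_2 below 0.035 m and y of measure_eye in the frame of hook_2 between -0.014 and 0.014 m and z of measure_eye in the frame of hook_2 between -0.02 and 0.006 m) or (horizontal distance between measure_eye and hook_3 below 0.035 m and y of measure_eye in the frame of hook_3 between -0.014 and 0.014 m and z of measure_eye in the frame of hook_3 between -0.02 and 0.006 m) or (horizontal distance between measure_eye and hook_4 below 0.035 m and y of measure_eye in the frame of hook_4 between -0.014 and 0.014 m and z of measure_eye in the frame of hook_4 between -0.02 and 0.006 m)) and ((horizontal distance between mallet_eye and hook_1 below 0.035 m and y of mallet_eye in the frame of hook_1 between -0.014 and 0.014 m and z of mallet_eye in the frame of hook_1 between -0.02 and 0.006 m) or (horizontal distance between mallet_eye and hook_2 below 0.035 m and y of mallet_eye in the frame of hook_2 between -0.014 and 0.014 m and z of mallet_eye in the frame of hook_2 between -0.02 and 0.006 m) or (horizontal distance between mallet_eye and hook_3 below 0.035 m and y of mallet_eye in the frame of hook_3 between -0.014 and 0.014 m and z of mallet_eye in the frame of hook_3 between -0.02 and 0.006 m) or (horizontal distance between mallet_eye and hook_4 below 0.035 m and y of mallet_eye in the frame of hook_4 between -0.014 and 0.014 m and z of mallet_eye in the frame of hook_4 between -0.02 and 0.006 m))); the robot touches nothing.
It fails at once if the paddle switch is pushed to the left (beyond 0.25 rad) before all the ice is in the hopper (value of joint paddle above 0.25 rad and not ((horizontal distance between ice_1 and hopper_floor below 0.085 m and z of ice_1 in the frame of hopper_floor between -0.01 and 0.085 m) and (horizontal distance between ice_2 and hopper_floor below 0.085 m and z of ice_2 in the frame of hopper_floor between -0.01 and 0.085 m) and (horizontal distance between ice_3 and hopper_floor below 0.085 m and z of ice_3 in the frame of hopper_floor between -0.01 and 0.085 m) and (horizontal distance between ice_4 and hopper_floor below 0.085 m and z of ice_4 in the frame of hopper_floor between -0.01 and 0.085 m) and (horizontal distance between ice_5 and hopper_floor below 0.085 m and z of ice_5 in the frame of hopper_floor between -0.01 and 0.085 m))).
It fails at once if the paddle switch is pushed to the right (beyond 0.2 rad) (value of joint paddle below -0.2 rad).
It fails at once if the salt shaker or the mug is shifted by more than 30 mm (distance of any of salt, mug from where it was at the start of the episode above 0.03 m).
Of strainer, measure, mallet only 2 to 3 are there at a start; the rules pass over those that are not, and their reading is None.
Of ice_1, ice_2, ice_3, ice_4, ice_5 only 3 to 5 are there at a start; the rules pass over those that are not, and their reading is None.
At some moment in a run one of strainer, measure, mallet may be knocked a few centimetres aside while the robot is not near it.
It also fails if it takes over 208 s, if anything falls off the work surface, if the arm or the gripper's body presses on something with over 40 N, if the wrist force passes 120 N, or if a joint passes its speed limit or range.

## Working session

There is one attempt and no reset: what is moved stays moved. The work goes in short steps, Python scripts to look and compute and a tool call to move; the robot and the scene stay as the last step left them, time stands still between calls to the robot, and variables do not carry over. Pictures are saved under pics/ and viewed, at most 14 in all, crops included, and the job is handed in when it is done.

Besides the shell and the picture viewer there is one more tool, called after "Request:" by a JSON object that holds its "api" and its "payload", one argument or row to a line. step_arm: Moves the arm, as the interface text tells. Shift numbers are shares of 0.05 m and turn numbers shares of 4 degrees, none past 1 either way. Its arguments: {"type":"object","properties":{"targets":{"type":"array"}},"required":["targets"]}

```bash
mkdir -p pics; ls
python3 - <<'E'
from workcell import readout,get_image
import cv2,numpy as np,pickle
o=readout.get_obs();print(o)
d={}
for n in("side","top","wrist"):
    g=get_image(n);d[n]=g;cv2.imwrite(f"pics/{n}0.png",g["pixels"][:,:,::-1])
    E=np.array(g["extrinsics"]);print(n,(-E[:3,:3].T@E[:3,3]).round(),E[:3,:3].round(2).tolist(),np.array(g["intrinsics"]).round(1).tolist())
pickle.dump(d,open("im0.pkl","wb"))
E
```

```text
pics
{'t': 0.0, 'qpos': array([-1.27896956e+00,  4.23844452e-01,  1.63070551e+00, -4.46737175e-06,
        1.08860580e+00, -1.90056473e-02]), 'qvel': array([-0.00014188, -0.00103386,  0.00120963,  0.00092108, -0.00050442,
       -0.00106839]), 'joint_torque': array([ 4.46161421e-04, -5.44629407e+01, -2.73673546e+01,  6.42052386e-02,
        2.28650233e-02, -1.06412872e-04]), 'ee_pos': array([ 191.09519697, -594.76833955,  403.89313538]), 'orientation': array([-3.10219772e+00, -4.86054810e-01,  3.39884142e-04]), 'ft_force': array([-0.08303238,  0.47430687, -0.3618811 ]), 'moment': array([ 0.04016271, -0.04574549, -0.00305623]), 'grasp_force': 0.0, 'width': 87.58229110764279}
side [ -117. -1087.  1025.] [[0.86, -0.51, -0.01], [-0.3, -0.48, -0.82], [0.41, 0.71, -0.57]] [[501.7, 0.0, 287.0], [0.0, 501.7, 220.6], [0.0, 0.0, 1.0]]
top [ 217.    5. 1443.] [[0.0, -1.0, -0.0], [-0.97, -0.0, -0.22], [0.22, 0.0, -0.97]] [[461.1, 0.0, 283.2], [0.0, 461.1, 208.1], [0.0, 0.0, 1.0]]
wrist [ 260. -573.  384.] [[0.31, -0.95, -0.0], [-0.92, -0.3, 0.26], [-0.25, -0.08, -0.96]] [[311.8, 0.0, 280.0], [0.0, 311.8, 210.1], [0.0, 0.0, 1.0]]
```

View pics/top0.png

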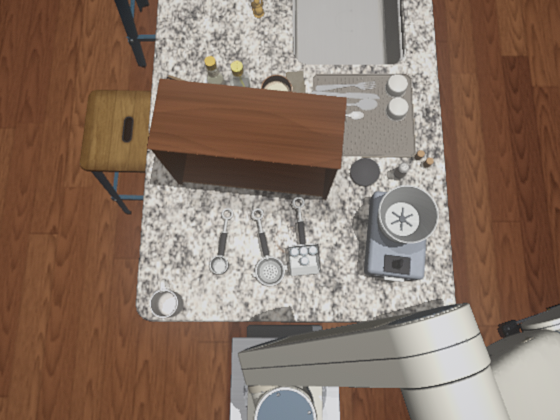

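View pics/side0.png

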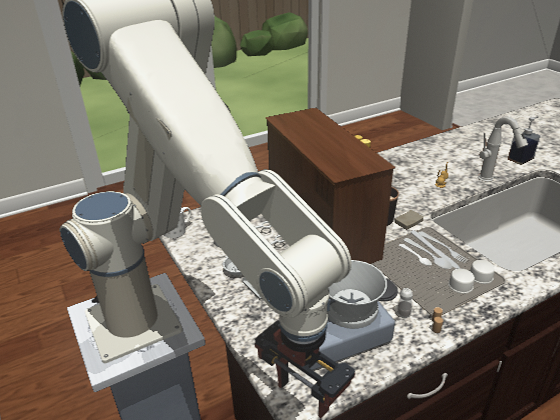

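The top view shows the measure (eye ~227,214; cup ~220,265), strainer (eye 257,214; bowl 269,271), and scoop with ice (eye 298,203; pan 304,260). The crusher hopper is at ~(407,214), the switch ~(399,266), the mug ~(165,304). There is no mallet. The side view is mostly blocked by the arm.

```bash
cat > h.py <<'E'
import numpy as np,cv2,pickle
from scipy.spatial.transform import Rotation as R
def ray(g,u,v):
    E=np.array(g["extrinsics"]);K=np.array(g["intrinsics"]);A=E[:3,:3];c=-A.T@E[:3,3]
    return c,A.T@np.linalg.solve(K,[u,v,1.])
def onz(g,u,v,z):
    c,d=ray(g,u,v);return c+d*(z-c[2])/d[2]
def proj(g,p):
    E=np.array(g["extrinsics"]);q=np.array(g["intrinsics"])@(E[:3,:3]@np.array(p)+E[:3,3]);return q[:2]/q[2]
E
python3 - <<'E'
from h import *
d=pickle.load(open("im0.pkl","rb"));g=d["top"]
im=g["pixels"][:,:,::-1][75:315,140:460]
cv2.imwrite("pics/topz.png",cv2.resize(im,None,fx=2.5,fy=2.5,interpolation=cv2.INTER_CUBIC))
for n,u,v,z in[("m_eye",227,214,30),("m_cup",220,265,46),("s_eye",257,214,30),("s_bowl",269,271,30),("sc_eye",298,203,30),("sc",304,260,20),("hop",407,214,183),("sw",399,266,138),("mug",165,304,91),("cabL",149,152,342),("cabR",344,164,342)]:print(n,onz(g,u,v,z).round())
E
```

```text
m_eye [521. 184.  30.]
m_cup [360. 198.  46.]
s_eye [522.  90.  30.]
s_bowl [344.  50.  30.]
sc_eye [558. -39.  30.]
sc [379. -57.  20.]
hop [ 490. -339.  183.]
sw [ 350. -320.  138.]
mug [243. 346.  91.]
cabL [613. 346. 342.]
cabR [ 583. -145.  342.]
```

View pics/topz.png

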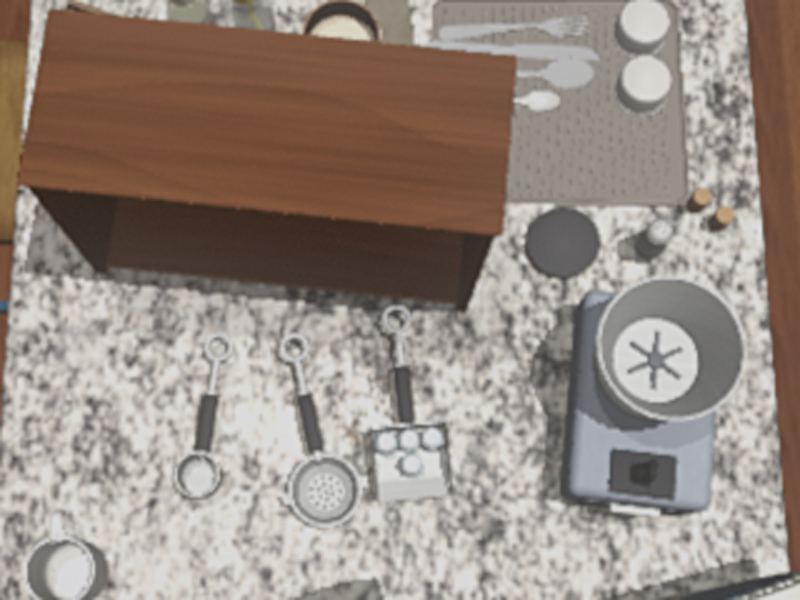

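View pics/wrist0.png

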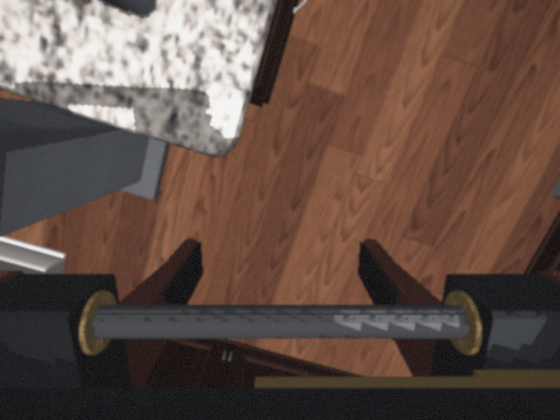

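The zoomed crop shows four ice lumps in the scoop and each tool's black grip and ring clearly. Next I'll measure grip lines, ring centres, cabinet corners, hopper and paddle.

```bash
cat >> h.py <<'E'
def grips(g,boxes,z=30,thr=60):
    """boxes: name->(u0,v0,u1,v1). PCA axis of the dark grip -> centre, direction in world (plane z)"""
    out={}
    for n,(a,b,c,d) in boxes.items():
        m=(g["pixels"][b:d,a:c].max(2)<thr).astype(np.uint8)
        k,l,s,ce=cv2.connectedComponentsWithStats(m,connectivity=8)
        i=1+np.argmax(s[1:,4]);vv,uu=np.nonzero(l==i)
        P=np.array([onz(g,u+a,v+b,z)[:2] for u,v in zip(uu,vv)]);c0=P.mean(0)
        w,V=np.linalg.eigh(np.cov((P-c0).T));e=V[:,1]*np.sign(V[0,1]);L=(P-c0)@e
        out[n]=(c0.round(1),np.degrees(np.arctan2(e[1],e[0])).round(1),np.ptp(L).round(),len(P))
    return out
E
python3 - <<'E'
from h import *
d=pickle.load(open("im0.pkl","rb"));g=d["top"]
f=lambda x,y:(140+x/2.5,75+y/2.5)
B={"measure":(214,230,230,258),"strainer":(256,230,272,258),"scoop":(294,220,308,246),"paddle":(383,253,413,276)}
for k,v in grips(g,B,z=38).items():print(k,*v)
print("pad")
for n,x,y,z in[("m_eye",219,349,30),("s_eye",294,348,30),("sc_eye",397,320,30),("hopmouthL",598,355,183),("hopmouthR",743,355,183),("hopT",670,280,183),("hopB",670,418,183),("hopfloor",655,360,108),("crFL",568,500,85),("crFR",710,510,85),("crBL",588,293,85),("roofFL",22,186,342),("roofFR",501,233,342),("roofBL",50,10,342),("roofBR",516,58,342),("botFR",466,306,12),("botFL",108,270,12),("padtip",645,463,138),("salt",655,230,90)]:print(n,onz(g,*f(x,y),z).round(0)[:2])
E
```

```text
Traceback (most recent call last):
  File "h.py", line 16, in grips
    i=1+np.argmax(s[1:,4]);vv,uu=np.nonzero(l==i)
        ~~~~~~~~~^^^^^^^^^
ValueError: attempt to get argmax of an empty sequence
```

Run:
```python
from h import *
d=pickle.load(open("im0.pkl","rb"));g=d["top"]
f=lambda x,y:(140+x/2.5,75+y/2.5)
B={"measure":(214,230,230,258),"strainer":(256,230,272,258),"scoop":(294,220,308,246),"paddle":(383,253,413,276)}
for k,v in grips(g,B,z=38,thr=85).items():print(k,*v)
for n,x,y,z in[("m_eye",219,349,30),("s_eye",294,348,30),("sc_eye",397,320,30),("hopmouthL",598,355,183),("hopmouthR",743,355,183),("hopT",670,280,183),("hopB",670,418,183),("hopfloor",655,360,108),("crFL",568,500,85),("crFR",710,510,85),("crBL",588,293,85),("roofFL",22,186,342),("roofFR",501,233,342),("roofBL",50,10,342),("roofBR",516,58,342),("botFR",466,306,12),("botFL",108,270,12),("padtip",645,463,138),("salt",655,230,90)]:print(n,onz(g,*f(x,y),z).round(0)[:2])
```

```text
measure [443.6 200.4] -8.5 29.0 12
strainer [443.1  74.3] 2.4 43.0 22
scoop [473.1 -45.4] -0.9 63.0 62
paddle [ 371.2 -336. ] -86.7 80.0 167
m_eye [519. 182.]
s_eye [521.  88.]
sc_eye [558. -41.]
hopmouthL [ 482. -260.]
hopmouthR [ 482. -422.]
hopT [ 569. -346.]
hopB [ 411. -337.]
hopfloor [ 491. -343.]
crFL [ 329. -239.]
crFR [ 318. -404.]
crBL [ 579. -272.]
roofFL [620. 347.]
roofFR [ 572. -135.]
roofBL [815. 331.]
roofBR [ 762. -155.]
botFR [ 581. -130.]
botFL [627. 331.]
padtip [ 366. -318.]
salt [ 658. -357.]
```

Request:
{"api": "step_arm", "payload": {
  "targets": [
    [[0.4, 0.92, 0, 0, 0, -0.31, 1], [0.4, 0.92, 0, 0, 0, -0.31, 1], [0.4, 0.92, 0, 0, 0, -0.31, 1], [0.4, 0.92, 0, 0, 0, -0.31, 1], [0.4, 0.92, 0, 0, 0, -0.31, 1]]
  ]
}}

```text
t: 0.78
ee_pos: [291.5, -363.5, 404.6]
orientation: [-3.126, -0.316, -0.0]
ft_force: [0.3, -0.3, -0.4]
width: 88.0
grasp_force: 0.0
```

Request:
{"api": "step_arm", "payload": {
  "targets": [
    [[0.4, 0.92, 0, 0, 0, -0.31, 1], [0.4, 0.92, 0, 0, 0, -0.31, 1], [0.4, 0.92, 0, 0, 0, -0.31, 1], [0.4, 0.92, 0, 0, 0, -0.31, 1], [0.4, 0.92, 0, 0, 0, -0.31, 1]]
  ]
}}

```text
t: 1.4
ee_pos: [391.5, -133.5, 404.8]
orientation: [3.138, 0.147, 0.0]
ft_force: [1.3, -0.2, 0.1]
width: 88.0
grasp_force: 0.0
```

Request:
{"api": "step_arm", "payload": {
  "targets": [
    [[0.4, 0.92, 0, 0, 0, -0.31, 1], [0.4, 0.92, 0, 0, 0, -0.31, 1], [0, 0, 0, 0, 0, 0, 1], [0, 0, 0, 0, 0, 0, 1], [0, 0, 0, 0, 0, 0, 1]]
  ]
}}

```text
t: 2.02
ee_pos: [430.7, -44.0, 404.6]
orientation: [3.141, 0.078, -0.001]
ft_force: [0.1, -0.5, 0.2]
width: 87.5
grasp_force: 0.0
```

```bash
cat >> h.py <<'E'
def snap(name,f):
    from workcell import get_image
    g=get_image(name);cv2.imwrite(f"pics/{f}.png",g["pixels"][:,:,::-1]);pickle.dump(g,open(f+".pkl","wb"));return g
def log():
    from workcell import readout
    o=readout.get_obs()
    with open("log.txt","a") as F:F.write(" ".join(map(str,[*o["qpos"],*o["ee_pos"],*o["orientation"]]))+"\n")
    print("t",round(o["t"],2),"q",o["qpos"].round(3),"p",o["ee_pos"].round(1),"rv",o["orientation"].round(3),"F",o["ft_force"].round(1),"w",round(o["width"],1),"gf",round(o["grasp_force"],1))
    return o
E
python3 -c "
from h import *
log();snap('wrist','w1')"
```

```text
t 2.02 q [-0.129  0.137  2.035 -0.     0.97   1.392] p [430.7 -44.  404.6] rv [ 3.141e+00  7.800e-02 -1.000e-03] F [ 0.1 -0.5  0.2] w 87.5 gf 0.0
```

View pics/w1.png

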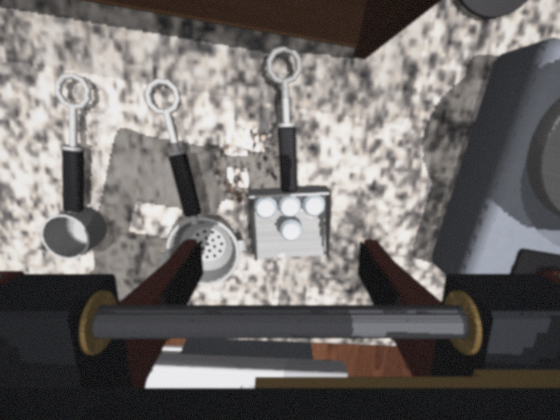

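The wrist view shows all three tools: scoop grip at (287,158), eye (284,65); strainer grip (185,184), eye (163,96); measure grip (73,180), eye (75,90).

Run:
```python
from h import *
g=pickle.load(open("w1.pkl","rb"))
B={"measure":(60,140,88,222),"strainer":(160,145,210,222),"scoop":(272,118,302,196)}
for t in(70,):
  for k,v in grips(g,B,z=36,thr=t).items():print(t,k,*v)
for n,u,v in[("m",75,91),("s",163,97),("sc",284,65)]:print(n,"eye",onz(g,u,v,30).round(1))
for n,u,v in[("panBL",249,192),("panBR",329,188),("panFL",258,260),("panFR",328,256)]:print(n,onz(g,u,v,30).round(0))
# fit arm model
D=np.loadtxt("log.txt")
```

```text
70 measure [428.8 188.5] -6.4 73.0 1286
70 strainer [432.3  63.1] 12.3 72.0 1104
70 scoop [463.7 -50.5] 6.5 71.0 918
m eye [526.8 179.7  30. ]
s eye [525.5  86.2  30. ]
sc eye [563.5 -41.7  30. ]
panBL [426.  -8.  30.]
panBR [ 435. -101.   30.]
panFL [341. -22.  30.]
panFR [ 351. -107.   30.]
```

Request:
{"api": "step_arm", "payload": {
  "targets": [
    [[0.43, -0.15, 0, 0, 0, 0.62, 1], [0, 0, -0.8, 0, 0, 0, 1], [0, 0, -0.8, 0, 0, 0, 1], [0, 0, -0.8, 0, 0, 0, 1], [0, 0, -0.8, 0, 0, 0, 1]]
  ]
}}

```text
t: 2.7
ee_pos: [452.5, -51.6, 243.7]
orientation: [3.138, 0.145, 0.001]
ft_force: [1.0, -0.1, 0.5]
width: 87.9
grasp_force: 0.0
```

Request:
{"api": "step_arm", "payload": {
  "targets": [
    [[0, 0, -0.6, 0, 0, 0, 1], [0, 0, -0.43, 0, 0, 0, 1], [0, 0, 0, 0, 0, 0, 1], [0, 0, 0, 0, 0, 0, 0], [0, 0, 0, 0, 0, 0, 0]]
  ]
}}

```text
t: 3.32
ee_pos: [453.1, -50.9, 194.2]
orientation: [3.138, 0.147, 0.003]
ft_force: [1.3, -0.5, 0.0]
width: 70.7
grasp_force: 0.0
```

Request:
{"api": "step_arm", "payload": {
  "targets": [
    [[0, 0, 0, 0, 0, 0, 0], [0, 0, 0, 0, 0, 0, 0], [0, 0, 0, 0, 0, 0, 0], [0, 0, 0, 0, 0, 0, 0], [0, 0, 0, 0, 0, 0, 0]]
  ]
}}

```text
t: 3.95
ee_pos: [452.7, -50.5, 193.2]
orientation: [3.138, 0.148, 0.0]
ft_force: [0.1, -1.2, 0.5]
width: 21.1
grasp_force: 0.4
```

Run:
```python
from h import *
from scipy.optimize import least_squares
log()
D=np.loadtxt("log.txt")
o=np.array([-1.27896956e+00,4.23844452e-01,1.63070551e+00,0,1.08860580e+00,-1.90056473e-02,191.095,-594.768,403.893])
D=np.vstack([o,D[:,:9]])
def fk(q,p):
    a,h,L1,L2,d,b,e=p
    s=q[1]+q[2]
    r=a+L1*np.sin(q[1])+L2*np.sin(s)+e*np.cos(s)
    z=h+L1*np.cos(q[1])+L2*np.cos(s)-e*np.sin(s)-d
    return np.array([r*np.cos(q[0])-b*np.sin(q[0]),r*np.sin(q[0])+b*np.cos(q[0]),z])
r=least_squares(lambda p:np.r_[np.ravel([fk(q,p)-q[6:9] for q in D]),(p-[0,350,430,430,100,12,0])*1e-2],[0,350,430,430,100,12,0])
print(r.x.round(1),r.fun.round(2))
```

```text
t 3.95 q [-0.137  0.567  2.099 -0.     0.475  1.339] p [452.7 -50.5 193.2] rv [3.138 0.148 0.   ] F [ 0.1 -1.2  0.5] w 21.1 gf 0.4
[1.000e-01 3.174e+02 5.625e+02 4.846e+02 1.326e+02 1.190e+01 7.700e+01] [-0.02  0.05  0.02  0.05  0.01 -0.02  0.   -0.01  0.01  0.   -0.33  1.32
  0.55  0.33 -0.    0.77]
```

Request:
{"api": "step_arm", "payload": {
  "targets": [
    [[0, 0, 0, 0, 0, 0, 0], [0, 0, 0, 0, 0, 0, 0], [0, 0, 0.2, 0, 0, 0, 0], [0, 0, 0.4, 0, 0, 0, 0], [0, 0, 0.5, 0, 0, 0, 0]]
  ]
}}

```text
t: 4.58
ee_pos: [452.3, -50.5, 248.8]
orientation: [-3.138, -0.148, 0.002]
ft_force: [-0.1, -0.2, -3.0]
width: 19.6
grasp_force: 29.9
```

Run:
```python
from h import *
log();g=snap('wrist','w2')
for k,v in grips(g,{"m":(40,100,110,260),"s":(140,100,230,260)},z=36,thr=70).items():print(k,*v)
```

```text
t 4.58 q [-0.137  0.448  2.091 -0.     0.604  1.339] p [452.3 -50.5 248.8] rv [-3.138e+00 -1.480e-01  2.000e-03] F [-0.1 -0.2 -3. ] w 19.6 gf 29.9
m [449.   68.8] 0.3 47.0 1478
s [447.6   1.4] -1.2 17.0 160
```

View pics/w2.png

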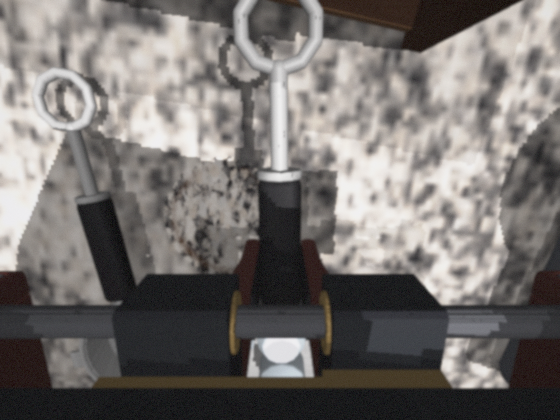

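The scoop is gripped and lifted (grip at (280,230), eye (279,25)) with the ice still in the pan. I'm carrying it to the hopper while yawing.

Request:
{"api": "step_arm", "payload": {
  "targets": [
    [[0, 0, 0.5, 0, 0, 0.4, 0], [0, 0, 0.5, 0, 0, 0.9, 0], [0, 0, 0.5, 0, 0, 0.961, 0], [0, 0, 0.5, 0, 0, 0.961, 0], [0, 0, 0.5, 0, 0, 0.961, 0]]
  ]
}}

```text
t: 5.25
ee_pos: [452.2, -50.5, 373.8]
orientation: [-3.082, -0.607, 0.0]
ft_force: [0.2, -0.0, -3.1]
width: 19.7
grasp_force: 30.0
```

Request:
{"api": "step_arm", "payload": {
  "targets": [
    [[0, -0.1, 0.4, 0, 0, 0.961, 0], [0, -0.15, 0.35, 0, 0, 0.961, 0], [0, -0.2, 0.3, 0, 0, 0.961, 0], [0, -0.25, 0.25, 0, 0, 0.961, 0], [0, -0.3, 0.15, 0, 0, 0.961, 0]]
  ]
}}

```text
t: 5.88
ee_pos: [452.3, -100.7, 446.0]
orientation: [2.938, 1.113, 0.0]
ft_force: [0.6, 0.7, -1.7]
width: 19.9
grasp_force: 30.0
```

Request:
{"api": "step_arm", "payload": {
  "targets": [
    [[0.05, -0.34, 0, 0, 0, 0.961, 0], [0.05, -0.34, 0, 0, 0, 0.961, 0], [0.05, -0.34, 0, 0, 0, 0.961, 0], [0.05, -0.34, 0, 0, 0, 0.961, 0], [0.05, -0.34, 0, 0, 0, 0.961, 0]]
  ]
}}

```text
t: 6.5
ee_pos: [464.8, -185.9, 445.2]
orientation: [-2.71, -1.587, 0.001]
ft_force: [-0.3, -0.3, -4.0]
width: 19.8
grasp_force: 30.0
```

Request:
{"api": "step_arm", "payload": {
  "targets": [
    [[0.05, -0.34, 0, 0, 0, 0.961, 0], [0.05, -0.34, 0, 0, 0, 0.961, 0], [0.05, -0.34, 0, 0, 0, 0.961, 0], [0.05, -0.34, 0, 0, 0, 0.961, 0], [0.05, -0.34, 0, 0, 0, 0.961, 0]]
  ]
}}

```text
t: 7.12
ee_pos: [477.3, -270.9, 445.1]
orientation: [-2.407, -2.017, 0.0]
ft_force: [-0.6, 0.3, -3.0]
width: 19.6
grasp_force: 30.0
```

Request:
{"api": "step_arm", "payload": {
  "targets": [
    [[0.08, 0, 0, 0, 0, 0.961, 0], [0.08, 0, 0, 0, 0, 0.961, 0], [0.08, 0, 0, 0, 0, 0.6, 0], [0, 0, 0, 0, 0, 0, 0], [0, 0, 0, 0, 0, 0, 0]]
  ]
}}

```text
t: 7.75
ee_pos: [489.4, -270.4, 445.4]
orientation: [-2.224, -2.218, 0.0]
ft_force: [0.4, 0.5, -3.3]
width: 20.2
grasp_force: 30.0
```

Run:
```python
from h import *
log();g=snap('top','t3');snap('wrist','w3');s=snap('side','s3')
a=g["pixels"][:,:,::-1][150:330,330:470];a=cv2.resize(a,None,fx=3,fy=3)
b=cv2.resize(s["pixels"][:,:,::-1][180:380,230:430],None,fx=1.9,fy=1.9)
H=540;c=np.zeros((H,800,3),np.uint8);c[:540,:420]=a;c[:380,420:800]=b;cv2.imwrite("pics/c3.png",c)
```

```text
t 7.75 q [-0.526  0.281  1.74   0.     1.122 -0.523] p [ 489.4 -270.4  445.4] rv [-2.224 -2.218  0.   ] F [ 0.4  0.5 -3.3] w 20.2 gf 30.0
```

View pics/c3.png

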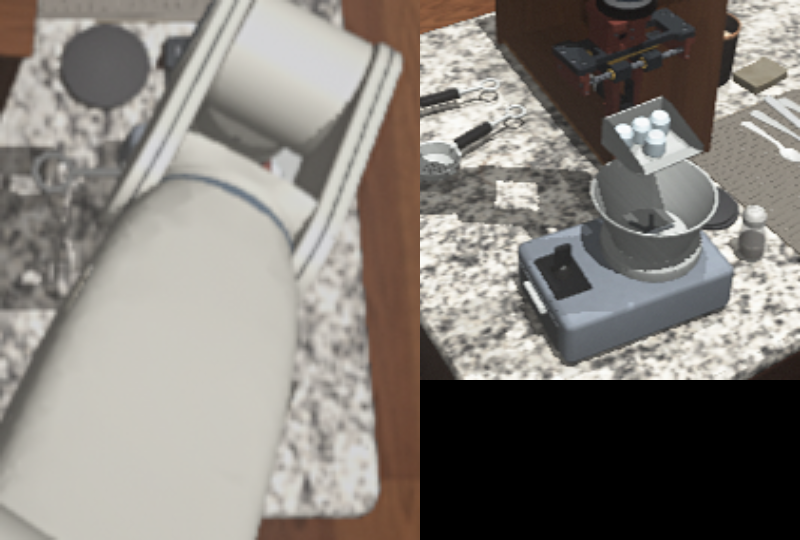

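Run:
```python
from h import *
s=pickle.load(open("s3.pkl","rb"))
t=np.linspace(0,2*np.pi,200)
P=np.array([proj(s,(490+84*np.cos(a),-341+84*np.sin(a),183)) for a in t])
C=lambda p:((p[0]-230)*1.9+420,(p[1]-180)*1.9)
print("pred L,R,T,B",C(P[P[:,0].argmin()]),C(P[P[:,0].argmax()]),C(P[P[:,1].argmin()]),C(P[P[:,1].argmax()]))
print("paddle pred",C(proj(s,(358,-328,138))),C(proj(s,(358,-328,102))))
print("lip L/R pred",C(proj(s,(489+47,-270-113,283-18))),C(proj(s,(489-47,-270-113,283-18))))
```

```text
pred L,R,T,B (np.float64(585.4496328913447), np.float64(189.5061690389922)) (np.float64(713.6034289903847), np.float64(197.41933423836022)) (np.float64(644.7021858038711), np.float64(150.89516686655168)) (np.float64(655.128884024928), np.float64(235.96897474524303))
paddle pred (np.float64(558.9179710928628), np.float64(246.65911203957117)) (np.float64(558.8249322574868), np.float64(266.291541265441))
lip L/R pred (np.float64(702.2942535608213), np.float64(148.35736733692966)) (np.float64(641.5686022261502), np.float64(173.64943138556782))
```

Request:
{"api": "step_arm", "payload": {
  "targets": [
    [[0.08, -0.223, -0.008, 1, 0, 0, 0], [0, -0.223, -0.024, 1, 0, 0, 0], [0, -0.223, -0.04, 1, 0, 0, 0], [0, -0.223, -0.055, 1, 0, 0, 0], [0, -0.223, -0.07, 1, 0, 0, 0]]
  ]
}}

```text
t: 8.52
ee_pos: [493.6, -326.8, 435.9]
orientation: [-2.033, -2.028, -0.36]
ft_force: [0.0, 0.3, -3.0]
width: 19.7
grasp_force: 30.0
```

```bash
python3 -c "
from h import *
log()"
```

```text
t 8.53 q [-0.663  0.387  1.628  0.281  1.357 -0.753] p [ 493.6 -326.8  435.9] rv [-2.033 -2.028 -0.36 ] F [ 0.   0.3 -3. ] w 19.7 gf 30.0
```

Request:
{"api": "step_arm", "payload": {
  "targets": [
    [[0, -0.21, -0.086, 1, 0, 0, 0], [0, -0.203, -0.1, 1, 0, 0, 0], [0, -0.197, -0.113, 1, 0, 0, 0], [0, -0.19, -0.127, 1, 0, 0, 0], [0, -0.181, -0.14, 1, 0, 0, 0]]
  ]
}}

```text
t: 9.15
ee_pos: [493.7, -375.8, 407.4]
orientation: [-1.818, -1.814, -0.662]
ft_force: [0.6, 0.3, -2.4]
width: 20.1
grasp_force: 30.0
```

Request:
{"api": "step_arm", "payload": {
  "targets": [
    [[0, -0.17, -0.151, 1, 0, 0, 0], [0, -0.158, -0.163, 1, 0, 0, 0], [0, -0.146, -0.174, 1, 0, 0, 0], [0, -0.133, -0.185, 1, 0, 0, 0], [0, -0.121, -0.194, 1, 0, 0, 0]]
  ]
}}

```text
t: 9.78
ee_pos: [493.7, -412.3, 364.0]
orientation: [-1.585, -1.581, -0.914]
ft_force: [-0.0, -0.3, -1.6]
width: 19.8
grasp_force: 30.0
```

Request:
{"api": "step_arm", "payload": {
  "targets": [
    [[0, -0.22, -0.2, 1, 0, 0, 0], [0, -0.21, -0.208, 1, 0, 0, 0], [0, -0.2, -0.213, 1, 0, 0, 0], [0, -0.19, -0.217, 1, 0, 0, 0], [0, 0, 0, 0, 0, 0, 0]]
  ]
}}

```text
t: 10.4
ee_pos: [493.4, -453.2, 320.8]
orientation: [-1.389, -1.384, -1.081]
ft_force: [-0.5, -0.7, -1.6]
width: 19.6
grasp_force: 30.0
```

Request:
{"api": "step_arm", "payload": {
  "targets": [
    [[0, 0, 0, 0, 0, 0, 0], [0, 0, 0, 0, 0, 0, 0], [0, 0, 0, 0, 0, 0, 0], [0, 0, 0, 0, 0, 0, 0], [0, 0, 0, 0, 0, 0, 0]]
  ]
}}

```text
t: 11.02
ee_pos: [493.7, -452.7, 322.4]
orientation: [-1.388, -1.386, -1.082]
ft_force: [0.2, 1.0, -1.7]
width: 19.8
grasp_force: 30.0
```

Run:
```python
from h import *
log();s=snap('side','s4')
cv2.imwrite("pics/c4.png",cv2.resize(s["pixels"][:,:,::-1][180:380,230:430],None,fx=3,fy=3))
```

```text
t 11.03 q [-0.878  0.815  1.377  0.776  2.056 -0.942] p [ 493.7 -452.7  322.4] rv [-1.388 -1.386 -1.082] F [ 0.2  1.  -1.7] w 19.8 gf 30.0
```

View pics/c4.png

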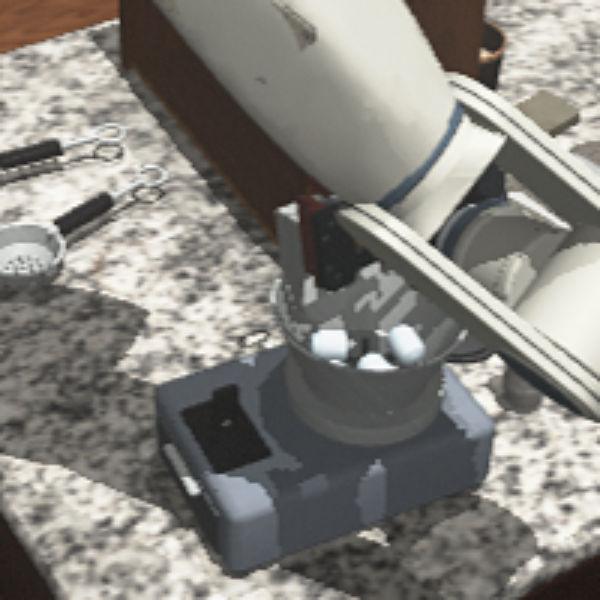

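Three lumps are visible in the hopper around (330,345), (375,362) and (408,345). The wrist load fell from 3.1 to 1.7 N, the weight of the empty scoop, so all four lumps left. Next I'll fit the arm model so I can check joint ranges for the hang path.

```bash
cat > arm.py <<'E'
from h import *
from scipy.optimize import least_squares
LO=np.array([-3,-.9,.09,-1.31,.11,-2.54]);HI=np.array([3,2.11,2.58,4.45,2.69,2.54])
def fk(q,p):
    a,h,L1,L2,d,b,e=p
    A=R.from_euler('z',q[0]);B=A*R.from_euler('y',q[1]);C=B*R.from_euler('y',q[2])
    T=C*R.from_euler('ZYZ',[q[3],q[4],q[5]+np.pi/2])
    return A.apply([a,b,h])+B.apply([0,0,L1])+C.apply([e,0,L2])+T.apply([0,0,d]),T
def fit():
    D=np.loadtxt("log.txt")
    f=lambda p:np.r_[np.ravel([fk(q[:6],p)[0]-q[6:9] for q in D]),(p-[0,350,430,430,100,12,0])*1e-3]
    r=least_squares(f,[0,350,430,430,100,12,0]);
    oe=[np.degrees((fk(q[:6],r.x)[1].inv()*R.from_rotvec(q[9:12])).magnitude()) for q in D]
    return r.x,np.abs(r.fun).max(),max(oe)
def ik(pos,T,q0,p):
    f=lambda q:np.r_[(fk(q,p)[0]-pos)/100,(fk(q,p)[1].inv()*T).as_rotvec()*2,(q-q0)*1e-4]
    r=least_squares(f,np.clip(q0,LO+1e-6,HI-1e-6),bounds=(LO,HI));return r.x,np.abs(r.fun[:6]).max()
def pose(eye,yaw,T,gx=-12):
    """gripper pointing yaw (deg) with tilt T from down, tool eye at `eye`: TCP pos, orientation"""
    y=np.radians(yaw);t=np.radians(T);hd=np.array([np.cos(y),np.sin(y),0]);k=np.array([0,0,1.])
    g=hd*np.sin(t)-k*np.cos(t);e=hd*np.cos(t)+k*np.sin(t)
    M=np.column_stack([e,np.cross(g,e),g])
    return np.array(eye)-(100-gx)*e-163*g,R.from_matrix(M)
def plan(q,P0,T0,wps,p,show=True):
    """wps: (pos,R,n). prints per-leg step in move units and joints at each end; flags IK trouble"""
    for i,(P1,T1,n) in enumerate(wps):
        w=(T1*T0.inv()).as_rotvec();du=(P1-P0)/n/50;wu=np.degrees(w)/n/4
        e=0;qs=[q]
        for k in range(1,n+1):
            q,ee=ik(P0+(P1-P0)*k/n,R.from_rotvec(w*k/n)*T0,q,p);e=max(e,ee);qs.append(q)
        dq=np.abs(np.diff(qs,axis=0)).max(0)
        print(i,"n",n,"d",du.round(3),"w",wu.round(3),"q",q.round(2),"err",round(e,4),"maxdq",dq.round(2),"j5min",np.array(qs)[:,4].min().round(2))
        P0,T0=P1,T1
E
python3 - <<'E'
from arm import *
from workcell import readout
p,a,b=fit();print(p.round(1),a,b);np.save("p.npy",p)
o=readout.get_obs();T0=R.from_rotvec(o["orientation"]);P0=o["ee_pos"]
print(T0.as_matrix().round(2))
e=T0.apply([1,0,0]);g=T0.apply([0,0,1]);eye=P0+163*g+112*e;print("eye",eye.round())
H=np.array([728.5,40.5,266])
pre=pose(H+[-170,0,24],-5.8,80)
wps=[(P0+[0,0,90],T0,4),(*pose([480,-300,330],90,85),6),(*pose([520,-180,320],60,85),8),(*pose([545,-60,300],25,82),9),(*pre,8),(*pose(H+[-30,0,20],-5.8,80),6),(*pose(H+[0,0,-6],-5.8,80),5)]
plan(o["qpos"],P0,T0,wps,p)
E
```

```text
[  0.  312.4 563.1 484.9 127.6  11.9  77.5] 0.13309809873520057 4.604503808596549e-14
[[ 0.    1.   -0.  ]
 [ 0.24 -0.    0.97]
 [ 0.97 -0.   -0.24]]
eye [ 494. -267.  392.]
0 n 4 d [0.   0.   0.45] w [0. 0. 0.] q [-0.88  0.71  1.35  0.83  2.15 -0.83] err 0.0 maxdq [0.   0.03 0.01 0.02 0.02 0.03] j5min 2.06
1 n 6 d [-0.046 -0.065 -0.599] w [ 0.375 -0.005  0.001] q [-0.91  0.97  1.35  0.8   2.12 -1.02] err 0.0 maxdq [0.01 0.05 0.01 0.01 0.01 0.04] j5min 2.12
2 n 8 d [-0.115  0.358 -0.025] w [ 0.     0.    -0.938] q [-0.89  0.82  1.83  1.21  1.66 -1.11] err 0.0 maxdq [0.01 0.02 0.06 0.06 0.06 0.03] j5min 1.66
3 n 9 d [-0.11   0.432 -0.024] w [-0.057  0.062 -0.972] q [-0.64  0.77  2.34  2.06  1.42 -1.54] err 0.0 maxdq [0.05 0.02 0.06 0.13 0.05 0.06] j5min 1.41
4 n 8 d [-0.013  0.484 -0.009] w [-0.011  0.062 -0.962] q [ 0.23  0.81  2.47  3.47  1.53 -1.52] err 0.0 maxdq [0.13 0.01 0.04 0.19 0.04 0.04] j5min 1.42
5 n 6 d [ 0.467  0.    -0.013] w [0. 0. 0.] q [ 0.15  0.77  2.2   3.4   1.22 -1.62] err 0.0 maxdq [0.02 0.02 0.05 0.02 0.06 0.02] j5min 1.22
6 n 5 d [ 0.12   0.    -0.104] w [0. 0. 0.] q [ 0.14  0.83  2.12  3.39  1.22 -1.62] err 0.0 maxdq [0.   0.01 0.01 0.   0.   0.  ] j5min 1.22
```

Run:
```python
from arm import *
from workcell import readout
p=np.load("p.npy")
o=readout.get_obs();T0=R.from_rotvec(o["orientation"]);P0=o["ee_pos"]
H=np.array([728.5,40.5,266])
pre=pose(H+[-185,0,34],-5.8,62)
wps=[(P0+[0,0,90],T0,4),(*pose([490,-130,440],90,76),6),(*pose([505,-100,360],60,70),8),(*pose([520,-60,310],25,62),9),(*pre,9),(*pose(H+[-40,0,30],-5.8,62),6)]
plan(o["qpos"],P0,T0,wps,p)
for w in wps: print(w[0].round())
```

```text
0 n 4 d [0.   0.   0.45] w [0. 0. 0.] q [-0.88  0.71  1.35  0.83  2.15 -0.83] err 0.0 maxdq [0.   0.03 0.01 0.02 0.02 0.03] j5min 2.06
1 n 6 d [-0.012  0.458 -0.139] w [ 0.    -0.004  0.001] q [-0.75  0.63  1.63  0.87  1.94 -0.92] err 0.0 maxdq [0.02 0.02 0.05 0.01 0.04 0.02] j5min 1.94
2 n 8 d [-0.202  0.124 -0.151] w [-0.183  0.049 -0.937] q [-0.84  0.54  1.98  1.12  1.46 -0.98] err 0.0 maxdq [0.01 0.01 0.05 0.04 0.06 0.02] j5min 1.46
3 n 9 d [-0.15   0.273 -0.051] w [-0.152  0.166 -0.971] q [-0.71  0.4   2.41  1.8   0.97 -1.2 ] err 0.0 maxdq [0.03 0.02 0.05 0.11 0.06 0.05] j5min 0.97
4 n 9 d [ 0.014  0.452 -0.022] w [ 0.     0.    -0.856] q [ 0.25  0.41  2.53  3.54  0.9  -1.66] err 0.0 maxdq [0.13 0.01 0.04 0.21 0.03 0.06] j5min 0.9
5 n 6 d [ 0.483  0.    -0.013] w [0. 0. 0.] q [ 0.16  0.49  2.24  3.5   0.69 -1.73] err 0.0 maxdq [0.02 0.02 0.05 0.01 0.04 0.01] j5min 0.69
[ 494. -453.  412.]
[ 490. -315.  371.]
[ 409. -266.  311.]
[ 342. -143.  288.]
[348.  60. 278.]
[493.  60. 274.]
```

Request:
{"api": "step_arm", "payload": {
  "targets": [
    [[0, 0, 0.45, 0, 0, 0, 0], [0, 0, 0.45, 0, 0, 0, 0], [0, 0, 0.45, 0, 0, 0, 0], [0, 0, 0.45, 0, 0, 0, 0], [-0.012, 0.458, -0.139, 0, 0, 0, 0]]
  ]
}}

```text
t: 11.7
ee_pos: [493.1, -430.8, 409.2]
orientation: [-1.39, -1.391, -1.084]
ft_force: [-0.3, -0.3, -2.1]
width: 19.5
grasp_force: 30.0
```

Request:
{"api": "step_arm", "payload": {
  "targets": [
    [[-0.012, 0.458, -0.139, 0, 0, 0, 0], [-0.012, 0.458, -0.139, 0, 0, 0, 0], [-0.012, 0.458, -0.139, 0, 0, 0, 0], [-0.012, 0.458, -0.139, 0, 0, 0, 0], [-0.012, 0.458, -0.139, 0, 0, 0, 0]]
  ]
}}

```text
t: 12.32
ee_pos: [490.1, -314.7, 371.6]
orientation: [-1.388, -1.386, -1.083]
ft_force: [-0.1, -0.3, -2.0]
width: 20.2
grasp_force: 30.0
```

Request:
{"api": "step_arm", "payload": {
  "targets": [
    [[-0.202, 0.124, -0.151, -0.183, 0.049, -0.937, 0], [-0.202, 0.124, -0.151, -0.183, 0.049, -0.937, 0], [-0.202, 0.124, -0.151, -0.183, 0.049, -0.937, 0], [-0.202, 0.124, -0.151, -0.183, 0.049, -0.937, 0], [-0.202, 0.124, -0.151, -0.183, 0.049, -0.937, 0]]
  ]
}}

```text
t: 12.95
ee_pos: [439.5, -284.3, 333.8]
orientation: [-1.711, -1.215, -1.241]
ft_force: [-0.5, -0.1, -1.2]
width: 19.9
grasp_force: 30.0
```

Request:
{"api": "step_arm", "payload": {
  "targets": [
    [[-0.202, 0.124, -0.151, -0.183, 0.049, -0.937, 0], [-0.202, 0.124, -0.151, -0.183, 0.049, -0.937, 0], [-0.202, 0.124, -0.151, -0.183, 0.049, -0.937, 0], [-0.15, 0.273, -0.051, -0.152, 0.166, -0.971, 0], [-0.15, 0.273, -0.051, -0.152, 0.166, -0.971, 0]]
  ]
}}

```text
t: 13.58
ee_pos: [394.3, -238.4, 306.0]
orientation: [-2.03, -0.983, -1.37]
ft_force: [0.5, -0.1, -1.8]
width: 19.8
grasp_force: 30.0
```

Request:
{"api": "step_arm", "payload": {
  "targets": [
    [[-0.15, 0.273, -0.051, -0.152, 0.166, -0.971, 0], [-0.15, 0.273, -0.051, -0.152, 0.166, -0.971, 0], [-0.15, 0.273, -0.051, -0.152, 0.166, -0.971, 0], [-0.15, 0.273, -0.051, -0.152, 0.166, -0.971, 0], [-0.15, 0.273, -0.051, -0.152, 0.166, -0.971, 0]]
  ]
}}

```text
t: 14.2
ee_pos: [356.9, -170.2, 293.3]
orientation: [-2.341, -0.677, -1.455]
ft_force: [0.3, -0.1, -2.7]
width: 20.0
grasp_force: 30.0
```

```bash
python3 -c "
from h import *
log()"
```

```text
t 14.2 q [-0.762  0.422  2.318  1.596  1.061 -1.112] p [ 356.9 -170.2  293.3] rv [-2.341 -0.677 -1.455] F [ 0.3 -0.1 -2.7] w 20.0 gf 30.0
```

Request:
{"api": "step_arm", "payload": {
  "targets": [
    [[-0.15, 0.273, -0.051, -0.152, 0.166, -0.971, 0], [-0.15, 0.273, -0.051, -0.152, 0.166, -0.971, 0], [0.014, 0.452, -0.022, 0, 0, -0.856, 0], [0.014, 0.452, -0.022, 0, 0, -0.856, 0], [0.014, 0.452, -0.022, 0, 0, -0.856, 0]]
  ]
}}

```text
t: 14.82
ee_pos: [344.4, -75.0, 284.9]
orientation: [-2.563, -0.324, -1.546]
ft_force: [0.9, -0.1, -1.3]
width: 19.6
grasp_force: 30.0
```

Request:
{"api": "step_arm", "payload": {
  "targets": [
    [[0.014, 0.452, -0.022, 0, 0, -0.856, 0], [0.014, 0.452, -0.022, 0, 0, -0.856, 0], [0.014, 0.452, -0.022, 0, 0, -0.856, 0], [0.014, 0.452, -0.022, 0, 0, -0.856, 0], [0.014, 0.452, -0.022, 0, 0, -0.856, 0]]
  ]
}}

```text
t: 15.45
ee_pos: [347.9, 38.6, 279.3]
orientation: [2.671, -0.066, 1.612]
ft_force: [0.4, -1.2, -1.9]
width: 20.0
grasp_force: 30.0
```

Request:
{"api": "step_arm", "payload": {
  "targets": [
    [[0.014, 0.452, -0.022, 0, 0, -0.856, 0], [0, 0, 0, 0, 0, 0, 0], [0, 0, 0, 0, 0, 0, 0], [0, 0, 0, 0, 0, 0, 0], [0, 0, 0, 0, 0, 0, 0]]
  ]
}}

```text
t: 16.08
ee_pos: [348.1, 59.6, 277.4]
orientation: [2.645, -0.14, 1.59]
ft_force: [0.5, -0.0, -2.0]
width: 19.6
grasp_force: 30.0
```

```bash
python3 -c "
from h import *
o=log();g=snap('wrist','w5')
T=R.from_rotvec(o['orientation']);eye=o['ee_pos']+T.apply([112,0,163]);print('eye',eye.round(1),proj(g,eye).round())
for n,y in((1,157.5),(2,52.5),(3,-52.5),(4,-157.5)):
  c,s=np.cos(np.radians(-5.8)),np.sin(np.radians(-5.8));h=np.array([692+42*c-y*s,97+42*s+y*c,266]);print(n,h.round(),proj(g,h).round())
"
```

```text
t 16.07 q [ 0.245  0.414  2.529  3.538  0.898 -1.655] p [348.1  59.6 277.4] rv [ 2.645 -0.14   1.59 ] F [ 0.5 -0.  -2. ] w 19.6 gf 30.0
eye [543.5  39.  299.9] [281.  24.]
1 [750. 249. 266.] [27. 16.]
2 [739. 145. 266.] [143.  16.]
3 [728.  41. 266.] [258.  16.]
4 [718. -64. 266.] [373.  16.]
```

View pics/w5.png

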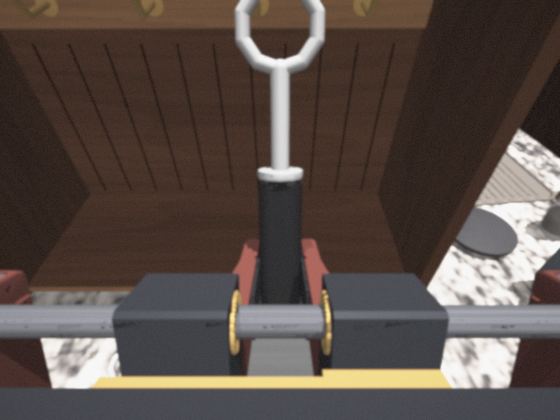

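The ring is at (280,28), as predicted (281,24). Brass hooks show at the top edge near u = 40, 150, 260 and 365. I'll measure them by a brass colour mask.

Run:
```python
from h import *
g=pickle.load(open("w5.pkl","rb"))
im=g["pixels"][:,:,::-1]
cv2.imwrite("pics/c5.png",cv2.resize(im[0:60,0:400],None,fx=2,fy=4,interpolation=cv2.INTER_CUBIC))
hsv=cv2.cvtColor(im,cv2.COLOR_BGR2HSV)[:40]
m=((hsv[:,:,0]>17)&(hsv[:,:,0]<32)&(hsv[:,:,1]>90)&(hsv[:,:,2]>70)).astype(np.uint8)
k,l,s,c=cv2.connectedComponentsWithStats(m)
for i in range(1,k):
    if s[i,4]>15:print(s[i],c[i].round(1))
# projected hook shape: rail point, crook, tip
for y in(157.5,52.5,-52.5,-157.5):
  a=np.radians(-5.8);cc,ss=np.cos(a),np.sin(a)
  P=lambda x,z:proj(g,(692+x*cc-y*ss,97+x*ss+y*cc,z)).round()
  print(y,"rail",P(75,266),"crookbottom",P(42,262),"tip",P(23,288))
```

```text
[11  0 10  6 29] [15.9  2. ]
[ 17   0  41  18 269] [41.9  8.3]
[131   0  33  19 267] [148.8   7.1]
[254   0  15  19 103] [260.8   7.8]
[354   0  24  18 232] [364.9   7.3]
157.5 rail [47.  9.] crookbottom [30. 21.] tip [-1. -9.]
52.5 rail [153.   9.] crookbottom [144.  21.] tip [127.  -9.]
-52.5 rail [259.   8.] crookbottom [258.  21.] tip [255. -10.]
-157.5 rail [365.   8.] crookbottom [372.  21.] tip [383. -10.]
```

View pics/c5.png

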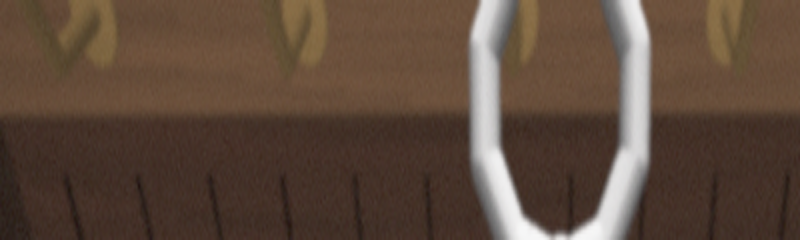

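```bash
cat > hang.py <<'E'
from arm import *
from workcell import readout
def go(H,yaw,T,wps,T2=None):
    p=np.load("p.npy");o=readout.get_obs();T0=R.from_rotvec(o["orientation"])
    plan(o["qpos"],o["ee_pos"],T0,[(*pose(np.array(H)+w[:3],w[4] if len(w)>4 else yaw,w[3]),w[-1] if len(w)>5 else 5) for w in wps],p)
E
python3 - <<'E'
from hang import *
H=[733.5,42,266]
go(H,-5.8,62,[(-100,0,26,62),(-35,0,26,62),(-14,0,24,62),(-3,0,2,62),(0,0,-8,62),(0,0,-9,80)])
E
```

```text
0 n 5 d [ 0.36   0.008 -0.031] w [-0.005  0.002  0.01 ] q [ 0.19  0.47  2.35  3.5   0.78 -1.7 ] err 0.0 maxdq [0.02 0.01 0.04 0.01 0.02 0.01] j5min 0.78
1 n 5 d [0.26 0.   0.  ] w [0. 0. 0.] q [ 0.16  0.51  2.22  3.5   0.69 -1.73] err 0.0 maxdq [0.01 0.01 0.03 0.   0.02 0.01] j5min 0.69
2 n 5 d [ 0.084  0.    -0.008] w [0. 0. 0.] q [ 0.15  0.53  2.18  3.5   0.66 -1.74] err 0.0 maxdq [0.   0.   0.01 0.   0.   0.  ] j5min 0.66
3 n 5 d [ 0.044  0.    -0.088] w [0. 0. 0.] q [ 0.14  0.58  2.16  3.48  0.7  -1.72] err 0.0 maxdq [0.   0.01 0.   0.   0.01 0.  ] j5min 0.66
4 n 5 d [ 0.012  0.    -0.04 ] w [0. 0. 0.] q [ 0.14  0.61  2.15  3.47  0.71 -1.71] err 0.0 maxdq [0.   0.01 0.   0.   0.   0.  ] j5min 0.7
5 n 5 d [ 0.066 -0.007 -0.243] w [-0.091 -0.895  0.   ] q [ 0.14  0.84  2.11  3.4   1.21 -1.62] err 0.0 maxdq [0.   0.05 0.01 0.03 0.1  0.03] j5min 0.71
```

Request:
{"api": "step_arm", "payload": {
  "targets": [
    [[0.36, 0.01, -0.03, 0, 0, 0, 0], [0.36, 0.01, -0.03, 0, 0, 0, 0], [0.36, 0.01, -0.03, 0, 0, 0, 0], [0.36, 0.01, -0.03, 0, 0, 0, 0], [0.36, 0.01, 0.01, 0, 0, 0, 0]]
  ]
}}

```text
t: 16.75
ee_pos: [439.4, 63.0, 271.6]
orientation: [2.646, -0.138, 1.59]
ft_force: [0.4, 0.6, -1.3]
width: 19.6
grasp_force: 30.0
```

Request:
{"api": "step_arm", "payload": {
  "targets": [
    [[0.26, 0, 0, 0, 0, 0, 0], [0.26, 0, 0, 0, 0, 0, 0], [0.26, 0, 0, 0, 0, 0, 0], [0.26, 0, 0, 0, 0, 0, 0], [0.26, 0, 0, 0, 0, 0, 0]]
  ]
}}

```text
t: 17.38
ee_pos: [503.8, 63.0, 271.8]
orientation: [2.646, -0.138, 1.591]
ft_force: [0.8, 0.7, -2.4]
width: 19.8
grasp_force: 30.0
```

Request:
{"api": "step_arm", "payload": {
  "targets": [
    [[0.1, 0, 0, 0, 0, 0, 0], [0.1, 0, 0, 0, 0, 0, 0], [0.1, 0, 0, 0, 0, 0, 0], [0.12, 0, -0.04, 0, 0, 0, 0], [0, 0, 0, 0, 0, 0, 0]]
  ]
}}

```text
t: 18.0
ee_pos: [524.4, 63.0, 269.7]
orientation: [2.646, -0.138, 1.591]
ft_force: [0.9, 0.0, -3.0]
width: 20.3
grasp_force: 30.0
```

```bash
python3 -c "
from h import *
o=log();g=snap('wrist','w6')
T=R.from_rotvec(o['orientation']);eye=o['ee_pos']+T.apply([112,0,163]);print('eye',eye.round(1),proj(g,eye).round())
cv2.imwrite('pics/c6.png',cv2.resize(g['pixels'][0:210,:,::-1],(784,294)))
"
```

```text
t 18.0 q [ 0.15   0.521  2.176  3.51   0.659 -1.745] p [524.4  63.  269.7] rv [ 2.646 -0.138  1.591] F [ 0.9  0.  -3. ] w 20.3 gf 30.0
eye [719.8  42.8 292.2] [281.  24.]
```

View pics/c6.png

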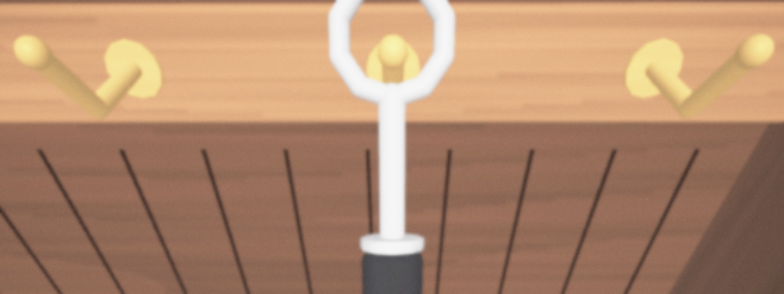

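The view is clear: hook 3's tip is at crop (393,50), inside the ring, and hooks 2 and 4 have tips at (30,50) and (757,48). I'll compute tip positions from the 105 mm spacing.

Run:
```python
from h import *
g=pickle.load(open("w6.pkl","rb"));im=g["pixels"][:,:,::-1]
hsv=cv2.cvtColor(im,cv2.COLOR_BGR2HSV)[:90]
U=[(21.4,35.7),(280.7,35.7),(540.7,34.3)]
E=np.array(g["extrinsics"]);f=311.8
# per-ray depth solve: hooks equally spaced 105 along cabinet y at same z
from scipy.optimize import least_squares
def F(p):
    c=p[:3];a=p[3];r=[]
    for k,u in zip((1,0,-1),U): r+=list(proj(g,c+105*k*np.array([-np.sin(a),np.cos(a),0]))-u)
    return r
s=least_squares(F,[712,42,288,-.1]);c=s.x[:3];a=s.x[3]
print("tip3",c.round(1),"yaw",np.degrees(a).round(2),s.fun.round(1))
H=c+[19*np.cos(a),19*np.sin(a),-22];print("hook3",H.round(1))
Y=np.array([-np.sin(a),np.cos(a),0]);np.save("hooks.npy",[H+210*Y,H+105*Y,H,H-105*Y]);print(np.load("hooks.npy").round(1))
```

```text
tip3 [715.4  43.2 289.2] yaw -5.77 [-0.2 -0.1  0.3 -0.5 -0.2  0.6]
hook3 [734.3  41.3 267.2]
[[755.4 250.2 267.2]
 [744.8 145.7 267.2]
 [734.3  41.3 267.2]
 [723.7 -63.2 267.2]]
```

Request:
{"api": "step_arm", "payload": {
  "targets": [
    [[0.045, -0.004, -0.1, 0, 0, 0, 0], [0.045, -0.004, -0.1, 0, 0, 0, 0], [0.045, -0.004, -0.1, 0, 0, 0, 0], [0.045, -0.004, -0.1, 0, 0, 0, 0], [0.045, -0.004, -0.1, 0, 0, 0, 0]]
  ]
}}

```text
t: 18.68
ee_pos: [535.5, 62.0, 244.4]
orientation: [2.646, -0.138, 1.59]
ft_force: [0.9, -0.5, -2.7]
width: 19.8
grasp_force: 30.0
```

Request:
{"api": "step_arm", "payload": {
  "targets": [
    [[0.012, 0, -0.03, 0, 0, 0, 0], [0.012, 0, -0.03, 0, 0, 0, 0], [0.012, 0, -0.03, 0, 0, 0, 0], [0.012, 0, -0.03, 0, 0, 0, 0], [0.012, 0, -0.03, 0, 0, 0, 0]]
  ]
}}

```text
t: 19.3
ee_pos: [538.4, 62.0, 237.4]
orientation: [2.645, -0.138, 1.592]
ft_force: [-0.3, -0.1, -0.4]
width: 20.1
grasp_force: 30.0
```

Request:
{"api": "step_arm", "payload": {
  "targets": [
    [[0.066, -0.007, -0.243, -0.091, -0.895, 0, 0], [0.066, -0.007, -0.243, -0.091, -0.895, 0, 0], [0.066, -0.007, -0.243, -0.091, -0.895, 0, 0], [0.066, -0.007, -0.243, -0.091, -0.895, 0, 0], [0, 0, 0, 0, 0, 0, 0]]
  ]
}}

```text
t: 19.92
ee_pos: [551.8, 60.6, 188.1]
orientation: [2.417, -0.126, 1.904]
ft_force: [-0.7, 0.1, 1.0]
width: 19.6
grasp_force: 30.0
```

```bash
python3 -c "
from h import *
o=log();g=snap('wrist','w7')
T=R.from_rotvec(o['orientation']);eye=o['ee_pos']+T.apply([112,0,163]);print('eye',eye.round(1),proj(g,eye).round())
"
```

```text
t 19.93 q [ 0.142  0.792  2.122  3.406  1.114 -1.63 ] p [551.8  60.6 188.1] rv [ 2.417 -0.126  1.904] F [-0.7  0.1  1. ] w 19.6 gf 30.0
eye [735.6  41.6 258.8] [281.  24.]
```

Request:
{"api": "step_arm", "payload": {
  "targets": [
    [[0, 0, 0, 0, 0, 0, 0.3], [0, 0, 0, 0, 0, 0, 0.45], [0, 0, 0, 0, 0, 0, 0.45], [0, 0, 0, 0, 0, 0, 0.45], [0, 0, 0, 0, 0, 0, 0.45]]
  ]
}}

```text
t: 20.6
ee_pos: [551.5, 60.6, 188.8]
orientation: [2.418, -0.126, 1.904]
ft_force: [-0.4, -0.4, -0.8]
width: 39.4
grasp_force: 0.0
```

Request:
{"api": "step_arm", "payload": {
  "targets": [
    [[-0.2, 0.02, 0.05, 0, 0, 0, 0.45], [-0.5, 0.05, 0.125, 0, 0, 0, 0.45], [-0.6, 0.06, 0.15, 0, 0, 0, 0.45], [-0.7, 0.07, 0.17, 0, 0, 0, 0.45], [-0.7, 0.07, 0.17, 0, 0, 0, 0.45]]
  ]
}}

```text
t: 21.22
ee_pos: [414.9, 74.0, 222.5]
orientation: [2.418, -0.126, 1.903]
ft_force: [0.1, 0.1, -0.1]
width: 39.6
grasp_force: 0.0
```

```bash
python3 -c "
from h import *
o=log();g=snap('wrist','w8')
"
```

```text
t 21.23 q [ 0.25   0.71   2.402  3.496  1.306 -1.579] p [414.9  74.  222.5] rv [ 2.418 -0.126  1.903] F [ 0.1  0.1 -0.1] w 39.6 gf 0.0
```

View pics/w8.png

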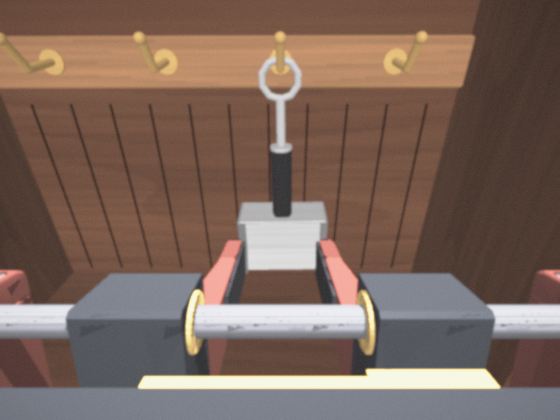

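The scoop hangs on hook 3: ring (280,78), pan (283,240), clear of the fingers. Next is the measure; I'll plan an un-flip with a sideways tilt around the wrist singularity.

```bash
cat >> arm.py <<'E'
def gpose(grasp,yaw,T,beta=0):
    """by grasp point; beta tilts the fingers to the left"""
    P,M=pose([0,0,0],yaw,T);M=M*R.from_euler('x',beta,degrees=True)
    return np.array(grasp)-M.apply([0,0,163]),M
E
python3 - <<'E'
from arm import *
from workcell import readout
p=np.load("p.npy")
o=readout.get_obs();T0=R.from_rotvec(o["orientation"]);P0=o["ee_pos"];print((P0+T0.apply([0,0,163])).round())
for b in(25,35,50):
  print(b)
  plan(o["qpos"],P0,T0,[(*gpose([480,140,240],0,45,b),10),(*gpose([455,160,240],-5,15,b*.7),8),(*gpose([435,150,240],-5,0,0),7)],p)
E
```

```text
[568.  58. 184.]
25
0 n 10 d [-0.071 -0.005  0.243] w [0.35  0.753 0.693] q [ 0.02  0.15  2.39  1.96  0.46 -0.42] err 0.0 maxdq [0.02 0.06 0.02 0.3  0.11 0.28] j5min 0.46
1 n 8 d [0.088 0.109 0.114] w [-0.164  0.945 -0.271] q [0.18 0.1  2.15 0.41 0.6  1.49] err 0.0 maxdq [0.03 0.02 0.03 0.28 0.07 0.33] j5min 0.34
2 n 7 d [0.07  0.101 0.037] w [-0.573  0.584 -0.082] q [0.31 0.18 1.98 0.   0.98 1.96] err 0.0 maxdq [0.02 0.01 0.02 0.09 0.06 0.1 ] j5min 0.6
35
0 n 10 d [-0.051 -0.054  0.223] w [0.475 0.735 0.913] q [-0.12  0.22  2.37  1.76  0.71 -0.37] err 0.0 maxdq [0.04 0.06 0.02 0.24 0.1  0.21] j5min 0.67
1 n 8 d [0.063 0.124 0.122] w [-0.247  0.947 -0.318] q [0.09 0.11 2.17 0.67 0.63 1.19] err 0.0 maxdq [0.03 0.03 0.03 0.17 0.06 0.22] j5min 0.54
2 n 7 d [0.069 0.154 0.056] w [-0.821  0.601 -0.115] q [0.31 0.18 1.98 0.   0.98 1.96] err 0.0 maxdq [0.04 0.02 0.03 0.14 0.07 0.16] j5min 0.63
50
0 n 10 d [-0.01  -0.117  0.183] w [0.662 0.701 1.242] q [-0.27  0.37  2.29  1.57  1.03 -0.37] err 0.0 maxdq [0.06 0.05 0.03 0.23 0.09 0.17] j5min 0.88
1 n 8 d [0.016 0.137 0.137] w [-0.37   0.95  -0.389] q [-0.03  0.16  2.19  0.97  0.75  0.82] err 0.0 maxdq [0.03 0.03 0.02 0.1  0.06 0.17] j5min 0.75
2 n 7 d [0.064 0.229 0.097] w [-1.193  0.625 -0.164] q [0.31 0.18 1.98 0.   0.98 1.96] err 0.0 maxdq [0.05 0.02 0.03 0.17 0.08 0.2 ] j5min 0.71
```

Request:
{"api": "step_arm", "payload": {
  "targets": [
    [[-0.051, -0.054, 0.223, 0.475, 0.735, 0.913, 0.45], [-0.051, -0.054, 0.223, 0.475, 0.735, 0.913, 0.45], [-0.051, -0.054, 0.223, 0.475, 0.735, 0.913, 0.45], [-0.051, -0.054, 0.223, 0.475, 0.735, 0.913, 0.45], [-0.051, -0.054, 0.223, 0.475, 0.735, 0.913, 0.45]]
  ]
}}

```text
t: 21.9
ee_pos: [403.0, 60.5, 278.1]
orientation: [-2.484, -0.11, -1.465]
ft_force: [0.1, 0.9, -0.1]
width: 39.5
grasp_force: 0.0
```

Request:
{"api": "step_arm", "payload": {
  "targets": [
    [[-0.051, -0.054, 0.223, 0.475, 0.735, 0.913, 0.45], [-0.051, -0.054, 0.223, 0.475, 0.735, 0.913, 0.45], [-0.051, -0.054, 0.223, 0.475, 0.735, 0.913, 0.45], [-0.051, -0.054, 0.223, 0.475, 0.735, 0.913, 0.45], [-0.051, -0.054, 0.223, 0.475, 0.735, 0.913, 0.45]]
  ]
}}

```text
t: 22.52
ee_pos: [390.1, 47.1, 333.8]
orientation: [-2.362, -0.306, -0.98]
ft_force: [-0.3, 0.3, -0.2]
width: 39.8
grasp_force: 0.0
```

Request:
{"api": "step_arm", "payload": {
  "targets": [
    [[0.063, 0.124, 0.122, -0.247, 0.947, -0.318, 0.7], [0.063, 0.124, 0.122, -0.247, 0.947, -0.318, 0.7], [0.063, 0.124, 0.122, -0.247, 0.947, -0.318, 0.7], [0.063, 0.124, 0.122, -0.247, 0.947, -0.318, 0.7], [0.063, 0.124, 0.122, -0.247, 0.947, -0.318, 0.7]]
  ]
}}

```text
t: 23.15
ee_pos: [406.0, 78.4, 364.0]
orientation: [-2.594, -0.09, -0.618]
ft_force: [-0.6, -0.7, -0.5]
width: 61.3
grasp_force: 0.0
```

Request:
{"api": "step_arm", "payload": {
  "targets": [
    [[0.063, 0.124, 0.122, -0.247, 0.947, -0.318, 0.7], [0.063, 0.124, 0.122, -0.247, 0.947, -0.318, 0.7], [0.063, 0.124, 0.122, -0.247, 0.947, -0.318, 0.7], [0.069, 0.154, 0.056, -0.821, 0.601, -0.115, 1], [0.069, 0.154, 0.056, -0.821, 0.601, -0.115, 1]]
  ]
}}

```text
t: 23.78
ee_pos: [422.4, 112.2, 387.7]
orientation: [-2.834, 0.07, -0.285]
ft_force: [-0.1, 0.3, 0.1]
width: 78.2
grasp_force: 0.0
```

Request:
{"api": "step_arm", "payload": {
  "targets": [
    [[0.069, 0.154, 0.056, -0.821, 0.601, -0.115, 1], [0.069, 0.154, 0.056, -0.821, 0.601, -0.115, 1], [0.069, 0.154, 0.056, -0.821, 0.601, -0.115, 1], [0.069, 0.154, 0.056, -0.821, 0.601, -0.115, 1], [0.069, 0.154, 0.056, -0.821, 0.601, -0.115, 1]]
  ]
}}

```text
t: 24.4
ee_pos: [439.6, 150.7, 401.6]
orientation: [3.135, -0.14, 0.003]
ft_force: [-0.5, 0.1, -0.3]
width: 87.8
grasp_force: 0.0
```

```bash
cat >> h.py <<'E'
def tools(g):
    """ring-eye and grip of tools on the counter, seen by the wrist camera: grips = elongated dark blobs"""
    m=(g["pixels"].max(2)<70).astype(np.uint8);m[272:]=0
    k,l,s,c=cv2.connectedComponentsWithStats(m);out=[]
    for i in range(1,k):
        if s[i,4]<250: continue
        vv,uu=np.nonzero(l==i);P=np.array([onz(g,u,v,36)[:2] for u,v in zip(uu,vv)]);c0=P.mean(0)
        w,V=np.linalg.eigh(np.cov((P-c0).T));e=V[:,1]*np.sign(V[0,1])
        out.append((c0.round(1),np.degrees(np.arctan2(e[1],e[0])).round(1),np.ptp((P-c0)@e).round(),np.ptp((P-c0)@V[:,0]).round(),s[i].tolist()))
    return out
E
python3 -c "
from h import *
o=log();g=snap('wrist','w9')
for t in tools(g):print(t)"
```

```text
t 24.4 q [ 0.306  0.19   1.976 -0.004  0.975  1.968] p [439.6 150.7 401.6] rv [ 3.135e+00 -1.400e-01  3.000e-03] F [-0.5  0.1 -0.3] w 87.8 gf 0.0
(array([611.9,  92.5]), np.float64(84.1), np.float64(528.0), np.float64(45.0), [22, 0, 538, 49, 15896])
(array([430.6,  66.9]), np.float64(13.4), np.float64(71.0), np.float64(20.0), [338, 164, 32, 60, 949])
(array([430.4, 193.3]), np.float64(-7.1), np.float64(74.0), np.float64(24.0), [232, 173, 22, 63, 1042])
(array([368.1, 270. ]), np.float64(-66.6), np.float64(67.0), np.float64(45.0), [156, 240, 51, 32, 985])
(array([347.9,  42.2]), np.float64(50.9), np.float64(65.0), np.float64(42.0), [359, 240, 45, 32, 939])
```

Request:
{"api": "step_arm", "payload": {
  "targets": [
    [[-0.21, 0.42, 0, 0, 0, -0.2, 1], [-0.21, 0.43, -0.4, 0, 0, 0, 1], [0, 0, -0.8, 0, 0, 0, 1], [0, 0, -0.8, 0, 0, 0, 1], [0, 0, -0.8, 0, 0, 0, 1]]
  ]
}}

```text
t: 25.08
ee_pos: [418.6, 192.8, 260.8]
orientation: [-3.137, 0.161, -0.008]
ft_force: [0.2, -0.7, 0.1]
width: 87.4
grasp_force: 0.0
```

Request:
{"api": "step_arm", "payload": {
  "targets": [
    [[0, 0, -0.8, 0, 0, 0, 1], [0, 0, -0.57, 0, 0, 0, 1], [0, 0, 0, 0, 0, 0, 0], [0, 0, 0, 0, 0, 0, 0], [0, 0, 0, 0, 0, 0, 0]]
  ]
}}

```text
t: 25.7
ee_pos: [419.7, 193.3, 194.6]
orientation: [-3.137, 0.162, -0.011]
ft_force: [-0.8, 0.1, 0.5]
width: 61.3
grasp_force: 0.0
```

Request:
{"api": "step_arm", "payload": {
  "targets": [
    [[0, 0, 0, 0, 0, 0, 0], [0, 0, 0, 0, 0, 0, 0], [0, 0, 0, 0, 0, 0, 0], [0, 0, 0, 0, 0, 0, 0], [0, 0, 0, 0, 0, 0, 0]]
  ]
}}

```text
t: 26.32
ee_pos: [419.5, 193.2, 193.4]
orientation: [3.137, -0.162, 0.008]
ft_force: [-0.4, 0.3, 0.2]
width: 20.0
grasp_force: 29.7
```

Request:
{"api": "step_arm", "payload": {
  "targets": [
    [[0, 0, 0.2, 0, 0, 0, 0], [0, 0, 0.5, 0, 0, 0, 0], [0, 0, 0.6, 0, 0, 0, 0], [0, 0, 0.6, 0, 0, 0, 0], [0, 0, 0.1, 0, 0, 0, 0]]
  ]
}}

```text
t: 26.95
ee_pos: [419.8, 193.3, 295.3]
orientation: [-3.136, 0.162, -0.013]
ft_force: [0.2, 0.4, -2.1]
width: 20.1
grasp_force: 29.7
```

```bash
cat > eyepx.py <<'E'
from h import *
def ringpx(g,u0=200,u1=360,v1=110):
    """centre of the held tool's ring: bright grey blob around the predicted place"""
    im=g["pixels"][:v1,u0:u1].astype(int);m=((im.min(2)>120)&(np.ptp(im,axis=2)<25)).astype(np.uint8)
    k,l,s,c=cv2.connectedComponentsWithStats(m);i=1+np.argmax(s[1:,4])
    return (s[i]+[u0,0,0,0,0]).tolist()
E
python3 - <<'E'
from hang import *
from eyepx import ringpx
o=log();g=snap('wrist','w10');print(ringpx(g))
p=np.load("p.npy");T0=R.from_rotvec(o["orientation"]);P0=o["ee_pos"];G=P0+T0.apply([0,0,163]);print(G.round())
H=np.load("hooks.npy")[0]
c0=(o["qpos"],P0,T0)
for yaw in (17,20):
  plan(*c0,[(*gpose([400,140,190],5,20,28),8),(*gpose([440,140,190],10,48,35),9),(*pose(H+[-185,-60,26],yaw,62),10),(*pose(H+[-35*np.cos(np.radians(yaw)),-35*np.sin(np.radians(yaw)),26],yaw,62),8)],p)
E
```

```text
t 26.95 q [ 0.406  0.363  2.06  -0.004  0.711  2.083] p [419.8 193.3 295.3] rv [-3.136  0.162 -0.013] F [ 0.2  0.4 -2.1] w 20.1 gf 29.7
[200, 0, 160, 110, 16322]
[421. 193. 132.]
0 n 8 d [-0.155 -0.335  0.075] w [ 0.86  -0.607  0.486] q [-0.05  0.17  2.33  1.03  0.63  0.49] err 0.0 maxdq [0.07 0.03 0.04 0.17 0.07 0.24] j5min 0.5
1 n 9 d [ 0.002 -0.064 -0.102] w [ 0.263 -0.75   0.246] q [-0.22  0.39  2.42  1.75  0.89 -0.7 ] err 0.0 maxdq [0.02 0.03 0.01 0.11 0.05 0.15] j5min 0.63
2 n 10 d [ 0.048  0.204 -0.017] w [-0.408 -0.445 -0.546] q [ 0.31  0.45  2.44  3.15  0.83 -1.57] err 0.0 maxdq [0.06 0.01 0.01 0.15 0.04 0.1 ] j5min 0.77
3 n 8 d [0.379 0.124 0.   ] w [0. 0. 0.] q [ 0.31  0.54  2.11  3.16  0.59 -1.58] err 0.0 maxdq [0.   0.01 0.04 0.   0.03 0.  ] j5min 0.59
0 n 8 d [-0.155 -0.335  0.075] w [ 0.86  -0.607  0.486] q [-0.05  0.17  2.33  1.03  0.63  0.49] err 0.0 maxdq [0.07 0.03 0.04 0.17 0.07 0.24] j5min 0.5
1 n 9 d [ 0.002 -0.064 -0.102] w [ 0.263 -0.75   0.246] q [-0.22  0.39  2.42  1.75  0.89 -0.7 ] err 0.0 maxdq [0.02 0.03 0.01 0.11 0.05 0.15] j5min 0.63
2 n 10 d [ 0.054  0.185 -0.017] w [-0.396 -0.455 -0.472] q [ 0.25  0.45  2.44  3.03  0.83 -1.54] err 0.0 maxdq [0.05 0.01 0.01 0.14 0.03 0.09] j5min 0.78
3 n 8 d [0.38 0.12 0.  ] w [0. 0. 0.] q [ 0.27  0.54  2.11  3.02  0.59 -1.5 ] err 0.0 maxdq [0.   0.01 0.04 0.   0.03 0.  ] j5min 0.59
```

Request:
{"api": "step_arm", "payload": {
  "targets": [
    [[-0.155, -0.335, 0.075, 0.86, -0.607, 0.486, 0], [-0.155, -0.335, 0.075, 0.86, -0.607, 0.486, 0], [-0.155, -0.335, 0.075, 0.86, -0.607, 0.486, 0], [-0.155, -0.335, 0.075, 0.86, -0.607, 0.486, 0], [-0.155, -0.335, 0.075, 0.86, -0.607, 0.486, 0]]
  ]
}}

```text
t: 27.62
ee_pos: [379.8, 108.7, 311.2]
orientation: [-2.815, -0.097, -0.285]
ft_force: [-0.1, 0.2, -1.5]
width: 19.6
grasp_force: 29.7
```

Request:
{"api": "step_arm", "payload": {
  "targets": [
    [[-0.155, -0.335, 0.075, 0.86, -0.607, 0.486, 0], [-0.155, -0.335, 0.075, 0.86, -0.607, 0.486, 0], [-0.155, -0.335, 0.075, 0.86, -0.607, 0.486, 0], [0.002, -0.064, -0.102, 0.263, -0.75, 0.246, 0], [0.002, -0.064, -0.102, 0.263, -0.75, 0.246, 0]]
  ]
}}

```text
t: 28.25
ee_pos: [357.0, 52.2, 312.2]
orientation: [-2.541, -0.297, -0.551]
ft_force: [0.1, 0.8, -1.1]
width: 19.8
grasp_force: 29.7
```

Request:
{"api": "step_arm", "payload": {
  "targets": [
    [[0.002, -0.064, -0.102, 0.263, -0.75, 0.246, 0], [0.002, -0.064, -0.102, 0.263, -0.75, 0.246, 0], [0.002, -0.064, -0.102, 0.263, -0.75, 0.246, 0], [0.002, -0.064, -0.102, 0.263, -0.75, 0.246, 0], [0.002, -0.064, -0.102, 0.263, -0.75, 0.246, 0]]
  ]
}}

```text
t: 28.88
ee_pos: [357.5, 36.6, 286.6]
orientation: [-2.356, -0.462, -0.844]
ft_force: [0.8, 1.2, -1.8]
width: 19.9
grasp_force: 29.7
```

Request:
{"api": "step_arm", "payload": {
  "targets": [
    [[0.002, -0.064, -0.102, 0.263, -0.75, 0.246, 0], [0.002, -0.064, -0.102, 0.263, -0.75, 0.246, 0], [0.048, 0.204, -0.017, -0.408, -0.445, -0.546, 0], [0.048, 0.204, -0.017, -0.408, -0.445, -0.546, 0], [0.048, 0.204, -0.017, -0.408, -0.445, -0.546, 0]]
  ]
}}

```text
t: 29.5
ee_pos: [365.0, 61.0, 273.8]
orientation: [-2.366, -0.485, -1.117]
ft_force: [0.4, 0.3, -0.6]
width: 20.0
grasp_force: 29.7
```

Request:
{"api": "step_arm", "payload": {
  "targets": [
    [[0.048, 0.204, -0.017, -0.408, -0.445, -0.546, 0], [0.048, 0.204, -0.017, -0.408, -0.445, -0.546, 0], [0.048, 0.204, -0.017, -0.408, -0.445, -0.546, 0], [0.048, 0.204, -0.017, -0.408, -0.445, -0.546, 0], [0.048, 0.204, -0.017, -0.408, -0.445, -0.546, 0]]
  ]
}}

```text
t: 30.12
ee_pos: [376.9, 112.1, 269.5]
orientation: [-2.503, -0.413, -1.402]
ft_force: [0.3, 0.3, -1.3]
width: 19.8
grasp_force: 29.7
```

Request:
{"api": "step_arm", "payload": {
  "targets": [
    [[0.048, 0.204, -0.017, -0.408, -0.445, -0.546, 0], [0.048, 0.204, -0.017, -0.408, -0.445, -0.546, 0], [0, 0, 0, 0, 0, 0, 0], [0, 0, 0, 0, 0, 0, 0], [0, 0, 0, 0, 0, 0, 0]]
  ]
}}

```text
t: 30.75
ee_pos: [382.1, 131.8, 268.8]
orientation: [-2.546, -0.378, -1.523]
ft_force: [-0.1, 0.4, -0.8]
width: 19.7
grasp_force: 29.7
```

Run:
```python
from hang import *
from eyepx import ringpx
o=log();g=snap('wrist','w11');print("ring bbox",ringpx(g))
T=R.from_rotvec(o['orientation']);eye=o['ee_pos']+T.apply([112,0,163]);print('eye',eye.round(1),proj(g,eye).round())
H=np.load("hooks.npy")[0]
u=np.array([np.cos(np.radians(17)),np.sin(np.radians(17)),0])
plan(o["qpos"],o["ee_pos"],T,[(*pose(H-100*u+[0,0,26],17,62),5),(*pose(H-40*u+[0,0,26],17,62),5),(*pose(H-16*u+[0,0,26],17,62),5)],np.load("p.npy"))
```

```text
t 30.75 q [ 0.306  0.455  2.438  3.155  0.829 -1.575] p [382.1 131.8 268.8] rv [-2.546 -0.378 -1.523] F [-0.1  0.4 -0.8] w 19.7 gf 29.7
ring bbox [241, 0, 89, 110, 3375]
eye [570.2 189.  290.3] [280.  24.]
0 n 5 d [0.359 0.127 0.008] w [ 0.005 -0.011  0.005] q [ 0.31  0.5   2.24  3.17  0.68 -1.58] err 0.0 maxdq [0.   0.01 0.04 0.   0.03 0.  ] j5min 0.68
1 n 5 d [0.23 0.07 0.  ] w [0. 0. 0.] q [ 0.31  0.54  2.12  3.16  0.6  -1.58] err 0.0 maxdq [0.   0.01 0.03 0.   0.02 0.  ] j5min 0.6
2 n 5 d [0.092 0.028 0.   ] w [0. 0. 0.] q [ 0.31  0.56  2.07  3.16  0.56 -1.58] err 0.0 maxdq [0.   0.   0.01 0.   0.01 0.  ] j5min 0.56
```

Request:
{"api": "step_arm", "payload": {
  "targets": [
    [[0.36, 0.127, 0.01, 0, 0, 0, 0], [0.36, 0.127, 0.01, 0, 0, 0, 0], [0.36, 0.127, 0.01, 0, 0, 0, 0], [0.36, 0.127, 0.01, 0, 0, 0, 0], [0.36, 0.127, 0.01, 0, 0, 0, 0]]
  ]
}}

```text
t: 31.42
ee_pos: [472.8, 163.7, 271.5]
orientation: [-2.546, -0.378, -1.524]
ft_force: [-0.2, 0.1, -2.3]
width: 19.7
grasp_force: 29.7
```

Request:
{"api": "step_arm", "payload": {
  "targets": [
    [[0.24, 0.07, 0, 0, 0, 0, 0], [0.24, 0.07, 0, 0, 0, 0, 0], [0.24, 0.07, 0, 0, 0, 0, 0], [0.23, 0.07, 0, 0, 0, 0, 0], [0.2, 0.07, 0, 0, 0, 0, 0]]
  ]
}}

```text
t: 32.05
ee_pos: [530.4, 181.7, 271.4]
orientation: [-2.545, -0.379, -1.524]
ft_force: [-0.5, -0.1, -1.2]
width: 19.9
grasp_force: 29.7
```

Run:
```python
from hang import *
o=log();g=snap('wrist','w12')
T=R.from_rotvec(o['orientation']);eye=o['ee_pos']+T.apply([112,0,163]);print('eye',eye.round(1),proj(g,eye).round())
H=np.load("hooks.npy")
a=np.radians(-5.77)
for h in H[:2]:print("tip px",proj(g,h+[-19*np.cos(a),-19*np.sin(a),22]).round(),"crook",proj(g,h).round())
def prof(g):
  im=g["pixels"][:110,215:345].astype(int);m=((im.min(2)>120)&(np.ptp(im,axis=2)<25))
  return [(v,215+np.nonzero(m[v])[0].min(),215+np.nonzero(m[v])[0].max(),int(m[v].sum())) for v in range(0,100,8) if m[v].any()]
print(prof(g));print(prof(pickle.load(open("w6.pkl","rb"))))
im=g["pixels"][:,:,::-1];hsv=cv2.cvtColor(im,cv2.COLOR_BGR2HSV)[:110]
m=((hsv[:,:,0]>17)&(hsv[:,:,0]<32)&(hsv[:,:,1]>90)&(hsv[:,:,2]>70)).astype(np.uint8)
k,l,s,c=cv2.connectedComponentsWithStats(m)
for i in range(1,k):
    if s[i,4]>40:print(s[i],c[i].round(1))
cv2.imwrite("pics/c12.png",cv2.resize(im[0:210],(784,294)))
```

```text
t 32.05 q [ 0.312  0.538  2.114  3.17   0.589 -1.587] p [530.4 181.7 271.4] rv [-2.545 -0.379 -1.524] F [-0.5 -0.1 -1.2] w 19.9 gf 29.7
eye [718.5 238.9 293.2] [281.  24.]
tip px [265.  22.] crook [280.  60.]
tip px [521.  50.] crook [490.  90.]
[(0, np.int64(256), np.int64(314), 59), (8, np.int64(251), np.int64(319), 50), (16, np.int64(245), np.int64(323), 35), (24, np.int64(242), np.int64(328), 33), (32, np.int64(242), np.int64(328), 26), (40, np.int64(242), np.int64(327), 26), (48, np.int64(242), np.int64(327), 26), (56, np.int64(243), np.int64(326), 33), (64, np.int64(249), np.int64(321), 33), (72, np.int64(253), np.int64(315), 63), (80, np.int64(260), np.int64(309), 50), (88, np.int64(274), np.int64(293), 20), (96, np.int64(274), np.int64(293), 20)]
[(0, np.int64(240), np.int64(319), 39), (8, np.int64(236), np.int64(323), 36), (16, np.int64(235), np.int64(324), 29), (24, np.int64(235), np.int64(323), 28), (32, np.int64(236), np.int64(323), 27), (40, np.int64(236), np.int64(323), 31), (48, np.int64(240), np.int64(319), 34), (56, np.int64(245), np.int64(313), 39), (64, np.int64(251), np.int64(308), 58), (72, np.int64(266), np.int64(293), 28), (80, np.int64(271), np.int64(288), 18), (88, np.int64(271), np.int64(288), 18), (96, np.int64(271), np.int64(288), 18)]
[ 259   14   55   53 1445] [289.4  39.1]
[ 465   39   69   60 2141] [496.   62.1]
```

View pics/c12.png

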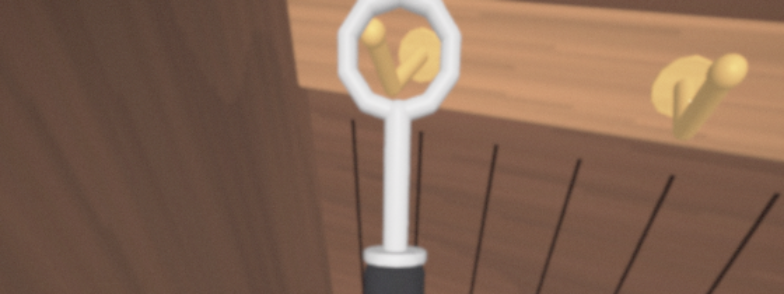

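The ring is at crop (399,57) with hook 1's tip at (373,31) and crook at (397,92). So the tool sits about 7 mm low in the grasp and needs a shift to the left.

Request:
{"api": "step_arm", "payload": {
  "targets": [
    [[0, 0.07, 0.03, 0, 0, 0, 0], [0, 0.07, 0.03, 0, 0, 0, 0], [0.06, 0.02, 0, 0, 0, 0, 0], [0.06, 0.02, 0, 0, 0, 0, 0], [0.07, 0.02, 0, 0, 0, 0, 0]]
  ]
}}

```text
t: 32.72
ee_pos: [539.4, 191.6, 274.5]
orientation: [-2.545, -0.379, -1.524]
ft_force: [0.4, -0.2, -1.3]
width: 19.5
grasp_force: 29.7
```

Request:
{"api": "step_arm", "payload": {
  "targets": [
    [[0.07, 0.022, 0, 0, 0, 0, 0], [0.07, 0.022, 0, 0, 0, 0, 0], [0.07, 0.022, 0, 0, 0, 0, 0], [0.07, 0.022, 0, 0, 0, 0, 0], [0.07, 0.022, 0, 0, 0, 0, 0]]
  ]
}}

```text
t: 33.35
ee_pos: [557.0, 197.1, 274.5]
orientation: [-2.545, -0.379, -1.524]
ft_force: [-0.2, -0.4, -1.3]
width: 19.5
grasp_force: 29.7
```

Run:
```python
from hang import *
o=log();g=snap('wrist','w13')
T=R.from_rotvec(o['orientation']);eye=o['ee_pos']+T.apply([112,0,163]);print('eye',eye.round(1))
H=np.load("hooks.npy");a=np.radians(-5.77)
print("tip px",proj(g,H[0]+[-19*np.cos(a),-19*np.sin(a),22]).round(),"crook",proj(g,H[0]).round())
im=g["pixels"][:110,215:345].astype(int);m=((im.min(2)>120)&(np.ptp(im,axis=2)<25))
print([(v,215+int(np.nonzero(m[v])[0].min()),215+int(np.nonzero(m[v])[0].max()),int(m[v].sum())) for v in range(0,100,8) if m[v].any()])
hsv=cv2.cvtColor(g["pixels"],cv2.COLOR_RGB2HSV)[:140]
m=((hsv[:,:,0]>17)&(hsv[:,:,0]<32)&(hsv[:,:,1]>90)&(hsv[:,:,2]>70)).astype(np.uint8)
k,l,s,c=cv2.connectedComponentsWithStats(m)
for i in range(1,k):
    if s[i,4]>40:print(s[i],c[i].round(1))
```

```text
t 33.35 q [ 0.326  0.555  2.049  3.195  0.542 -1.603] p [557.  197.1 274.5] rv [-2.545 -0.379 -1.524] F [-0.2 -0.4 -1.3] w 19.5 gf 29.7
eye [745.  254.3 296.2]
tip px [279.  49.] crook [294.  87.]
[(0, 255, 315, 61), (8, 250, 320, 53), (16, 245, 324, 36), (24, 241, 328, 34), (32, 241, 328, 28), (40, 241, 328, 28), (48, 241, 327, 29), (56, 243, 326, 34), (64, 248, 320, 34), (72, 254, 315, 62), (80, 262, 308, 47), (88, 275, 292, 18), (96, 275, 292, 18)]
[270  37  26  33 343] [283.4  57.7]
[297  39  16  28  52] [301.6  49.6]
[311  46  25  36 100] [328.9  68.8]
[ 503   66   57   73 1546] [534.7 107.1]
[334  76  27   8  66] [345.5  80.3]
[544  78  16   7  41] [552.8  81.4]
[295  83  12  13  77] [299.2  88.7]
```

Request:
{"api": "step_arm", "payload": {
  "targets": [
    [[0.04, -0.004, -0.1, 0, 0, 0, 0], [0.04, -0.004, -0.1, 0, 0, 0, 0], [0.04, -0.004, -0.1, 0, 0, 0, 0], [0.04, -0.004, -0.1, 0, 0, 0, 0], [0.04, -0.004, -0.1, 0, 0, 0, 0]]
  ]
}}

```text
t: 34.02
ee_pos: [566.9, 196.0, 249.0]
orientation: [-2.546, -0.379, -1.524]
ft_force: [0.1, -0.1, -1.2]
width: 19.9
grasp_force: 29.7
```

Request:
{"api": "step_arm", "payload": {
  "targets": [
    [[0.014, 0, -0.03, 0, 0, 0, 0], [0.014, 0, -0.03, 0, 0, 0, 0], [0.014, 0, -0.03, 0, 0, 0, 0], [0.014, 0, -0.03, 0, 0, 0, 0], [0.014, 0, -0.03, 0, 0, 0, 0]]
  ]
}}

```text
t: 34.65
ee_pos: [570.9, 196.1, 242.7]
orientation: [-2.543, -0.378, -1.528]
ft_force: [1.1, -1.4, 3.2]
width: 19.8
grasp_force: 29.9
```

Request:
{"api": "step_arm", "payload": {
  "targets": [
    [[0.064, 0.019, -0.243, 0.263, -0.861, 0, 0], [0.064, 0.019, -0.243, 0.263, -0.861, 0, 0], [0.064, 0.019, -0.243, 0.263, -0.861, 0, 0], [0.064, 0.019, -0.243, 0.263, -0.861, 0, 0], [0, 0, 0, 0, 0, 0, 0]]
  ]
}}

```text
t: 35.28
ee_pos: [584.2, 200.1, 193.8]
orientation: [-2.308, -0.343, -1.821]
ft_force: [0.1, -0.7, 5.4]
width: 19.5
grasp_force: 29.9
```

Run:
```python
from hang import *
o=log()
T=R.from_rotvec(o['orientation']);eye=o['ee_pos']+T.apply([105,2,163]);print('eye',eye.round(1),"g",T.apply([0,0,1]).round(3))
```

```text
t 35.27 q [ 0.315  0.797  2.001  3.165  0.992 -1.579] p [584.2 200.1 193.8] rv [-2.308 -0.343 -1.821] F [ 0.1 -0.7  5.4] w 19.5 gf 29.9
eye [759.9 251.3 258. ] g [ 0.931  0.282 -0.232]
```

Request:
{"api": "step_arm", "payload": {
  "targets": [
    [[0, 0, 0.02, 0, 0, 0, 0], [0, 0, 0.02, 0, 0, 0, 0.3], [0, 0, 0, 0, 0, 0, 0.45], [0, 0, 0, 0, 0, 0, 0.45], [0, 0, 0, 0, 0, 0, 0.45]]
  ]
}}

```text
t: 35.9
ee_pos: [583.0, 199.9, 195.3]
orientation: [-2.313, -0.344, -1.815]
ft_force: [-0.4, -0.7, 0.1]
width: 39.4
grasp_force: 0.0
```

Request:
{"api": "step_arm", "payload": {
  "targets": [
    [[-0.18, -0.055, 0.045, 0, 0, 0, 0.45], [-0.46, -0.14, 0.115, 0, 0, 0, 0.45], [-0.65, -0.2, 0.16, 0, 0, 0, 0.45], [-0.74, -0.225, 0.185, 0, 0, 0, 0.45], [-0.74, -0.225, 0.185, 0, 0, 0, 0.45]]
  ]
}}

```text
t: 36.52
ee_pos: [442.9, 157.1, 230.4]
orientation: [-2.313, -0.344, -1.815]
ft_force: [-0.0, 0.3, -0.3]
width: 39.5
grasp_force: 0.0
```

Run:
```python
from hang import *
o=log();g=snap('wrist','w14')
p=np.load("p.npy");T0=R.from_rotvec(o["orientation"]);P0=o["ee_pos"];print((P0+T0.apply([0,0,163])).round())
H=np.load("hooks.npy")[0];print("hung eye px expected",proj(g,H+[0,0,-10]).round(),"grip",proj(g,H+[0,0,-110]).round())
hsv=g["pixels"].astype(int);m=((hsv.min(2)>110)&(np.ptp(hsv,axis=2)<25))[:270].astype(np.uint8)
k,l,s,c=cv2.connectedComponentsWithStats(m)
print([(s[i].tolist()) for i in range(1,k) if s[i,4]>150])
m=(g["pixels"].max(2)<45)[:240].astype(np.uint8);k,l,s,c=cv2.connectedComponentsWithStats(m)
print([(s[i].tolist()) for i in range(1,k) if s[i,4]>250])
plan(o["qpos"],P0,T0,[(*gpose([470,110,240],10,45,30),10),(*gpose([430,90,240],10,15,25),9),(*gpose([425,70,240],13,0,0),7)],p)
```

```text
t 36.52 q [ 0.323  0.676  2.32   3.171  1.185 -1.576] p [442.9 157.1 230.4] rv [-2.313 -0.344 -1.815] F [-0.   0.3 -0.3] w 39.5 gf 0.0
[594. 203. 192.]
hung eye px expected [282.  87.] grip [282. 191.]
[[0, 0, 99, 240, 8472], [267, 61, 34, 94, 1059], [547, 88, 13, 41, 327], [533, 151, 27, 48, 520], [254, 208, 58, 56, 2189], [450, 248, 50, 22, 819]]
[[0, 19, 40, 109, 770], [273, 155, 19, 61, 870], [511, 193, 49, 47, 1357]]
0 n 10 d [-0.114 -0.289  0.219] w [0.185 0.825 0.494] q [-0.23  0.21  2.33  1.51  0.78 -0.32] err 0.0 maxdq [0.06 0.05 0.02 0.22 0.08 0.18] j5min 0.71
1 n 9 d [0.041 0.007 0.095] w [-0.264  0.799 -0.07 ] q [-0.14  0.13  2.16  0.67  0.87  0.75] err 0.0 maxdq [0.01 0.02 0.02 0.1  0.04 0.13] j5min 0.73
2 n 7 d [0.059 0.156 0.058] w [-0.975  0.34  -0.012] q [0.14 0.14 2.04 0.   0.97 1.48] err 0.0 maxdq [0.04 0.01 0.02 0.1  0.04 0.11] j5min 0.85
```

Request:
{"api": "step_arm", "payload": {
  "targets": [
    [[-0.114, -0.289, 0.219, 0.185, 0.825, 0.494, 0.45], [-0.114, -0.289, 0.219, 0.185, 0.825, 0.494, 0.45], [-0.114, -0.289, 0.219, 0.185, 0.825, 0.494, 0.45], [-0.114, -0.289, 0.219, 0.185, 0.825, 0.494, 0.45], [-0.114, -0.289, 0.219, 0.185, 0.825, 0.494, 0.45]]
  ]
}}

```text
t: 37.2
ee_pos: [415.3, 84.9, 285.0]
orientation: [-2.374, -0.419, -1.368]
ft_force: [0.3, -0.5, 1.0]
width: 39.7
grasp_force: 0.0
```

Request:
{"api": "step_arm", "payload": {
  "targets": [
    [[-0.114, -0.289, 0.219, 0.185, 0.825, 0.494, 0.45], [-0.114, -0.289, 0.219, 0.185, 0.825, 0.494, 0.45], [-0.114, -0.289, 0.219, 0.185, 0.825, 0.494, 0.45], [-0.114, -0.289, 0.219, 0.185, 0.825, 0.494, 0.45], [-0.114, -0.289, 0.219, 0.185, 0.825, 0.494, 0.45]]
  ]
}}

```text
t: 37.83
ee_pos: [386.7, 12.7, 339.8]
orientation: [-2.372, -0.476, -0.933]
ft_force: [0.3, 0.8, 0.7]
width: 39.7
grasp_force: 0.0
```

Request:
{"api": "step_arm", "payload": {
  "targets": [
    [[0.041, 0.007, 0.095, -0.264, 0.799, -0.07, 0.7], [0.041, 0.007, 0.095, -0.264, 0.799, -0.07, 0.7], [0.041, 0.007, 0.095, -0.264, 0.799, -0.07, 0.7], [0.041, 0.007, 0.095, -0.264, 0.799, -0.07, 0.7], [0.041, 0.007, 0.095, -0.264, 0.799, -0.07, 0.7]]
  ]
}}

```text
t: 38.45
ee_pos: [397.2, 15.0, 363.2]
orientation: [-2.546, -0.387, -0.587]
ft_force: [-0.7, 0.8, -0.6]
width: 61.8
grasp_force: 0.0
```

Request:
{"api": "step_arm", "payload": {
  "targets": [
    [[0.041, 0.007, 0.095, -0.264, 0.799, -0.07, 0.7], [0.041, 0.007, 0.095, -0.264, 0.799, -0.07, 0.7], [0.041, 0.007, 0.095, -0.264, 0.799, -0.07, 0.7], [0.041, 0.007, 0.095, -0.264, 0.799, -0.07, 0.7], [0.059, 0.156, 0.058, -0.975, 0.34, -0.012, 1]]
  ]
}}

```text
t: 39.08
ee_pos: [408.4, 23.9, 385.0]
orientation: [-2.723, -0.316, -0.259]
ft_force: [-0.6, 0.2, -0.6]
width: 68.3
grasp_force: 0.0
```

Request:
{"api": "step_arm", "payload": {
  "targets": [
    [[0.059, 0.156, 0.058, -0.975, 0.34, -0.012, 1], [0.059, 0.156, 0.058, -0.975, 0.34, -0.012, 1], [0.059, 0.156, 0.058, -0.975, 0.34, -0.012, 1], [0.059, 0.156, 0.058, -0.975, 0.34, -0.012, 1], [0.059, 0.156, 0.058, -0.975, 0.34, -0.012, 1]]
  ]
}}

```text
t: 39.7
ee_pos: [423.0, 63.3, 399.4]
orientation: [-3.058, -0.35, -0.045]
ft_force: [0.8, 0.3, -0.5]
width: 87.6
grasp_force: 0.0
```

Request:
{"api": "step_arm", "payload": {
  "targets": [
    [[0.059, 0.156, 0.058, -0.975, 0.34, -0.012, 1], [0, 0, 0, 0, 0, 0, 1], [0, 0, 0, 0, 0, 0, 1], [0, 0, 0, 0, 0, 0, 1], [0, 0, 0, 0, 0, 0, 1]]
  ]
}}

```text
t: 40.33
ee_pos: [426.5, 70.5, 402.4]
orientation: [-3.121, -0.355, -0.0]
ft_force: [-0.5, 0.8, 0.3]
width: 87.7
grasp_force: 0.0
```

```bash
python3 -c "
from h import *
o=log();g=snap('wrist','w15')
T=R.from_rotvec(o['orientation']);print(T.as_matrix().round(3).tolist())
for t in tools(g):print(t)"
```

```text
t 40.33 q [1.360e-01 1.390e-01 2.039e+00 1.000e-03 9.640e-01 1.480e+00] p [426.5  70.5 402.4] rv [-3.121 -0.355 -0.   ] F [-0.5  0.8  0.3] w 87.7 gf 0.0
[[0.975, 0.224, -0.0], [0.224, -0.975, 0.001], [0.0, -0.001, -1.0]]
(array([616.8, -55.9]), np.float64(-84.4), np.float64(319.0), np.float64(95.0), [258, 0, 302, 96, 18708])
(array([431.7,  65.8]), np.float64(12.8), np.float64(71.0), np.float64(17.0), [278, 157, 16, 63, 928])
(array([ 447.7, -242. ]), np.float64(19.3), np.float64(140.0), np.float64(59.0), [510, 159, 50, 113, 2585])
(array([320. , 163.8]), np.float64(-43.3), np.float64(68.0), np.float64(42.0), [155, 240, 48, 32, 956])
(array([371.7, -59.3]), np.float64(65.9), np.float64(66.0), np.float64(41.0), [359, 240, 45, 32, 916])
```

Request:
{"api": "step_arm", "payload": {
  "targets": [
    [[-0.13, -0.15, -0.4, 0, 0, 0.1, 1], [0, 0, -0.8, 0, 0, 0, 1], [0, 0, -0.8, 0, 0, 0, 1], [0, 0, -0.8, 0, 0, 0, 1], [0, 0, -0.8, 0, 0, 0, 1]]
  ]
}}

```text
t: 41.0
ee_pos: [420.3, 63.2, 221.3]
orientation: [-3.12, -0.366, -0.002]
ft_force: [-0.1, -0.1, -0.8]
width: 87.8
grasp_force: 0.0
```

Request:
{"api": "step_arm", "payload": {
  "targets": [
    [[0, 0, -0.58, 0, 0, 0, 1], [0, 0, 0, 0, 0, 0, 1], [0, 0, 0, 0, 0, 0, 0], [0, 0, 0, 0, 0, 0, 0], [0, 0, 0, 0, 0, 0, 0]]
  ]
}}

```text
t: 41.62
ee_pos: [420.5, 63.4, 194.4]
orientation: [-3.12, -0.366, -0.004]
ft_force: [-0.6, 0.1, 0.1]
width: 61.3
grasp_force: 0.0
```

Request:
{"api": "step_arm", "payload": {
  "targets": [
    [[0, 0, 0, 0, 0, 0, 0], [0, 0, 0, 0, 0, 0, 0], [0, 0, 0, 0, 0, 0, 0], [0, 0, 0, 0, 0, 0, 0], [0, 0, 0, 0, 0, 0, 0]]
  ]
}}

```text
t: 42.25
ee_pos: [420.1, 63.4, 193.4]
orientation: [-3.12, -0.367, 0.0]
ft_force: [-0.9, -0.3, -0.5]
width: 19.7
grasp_force: 30.0
```

Request:
{"api": "step_arm", "payload": {
  "targets": [
    [[0, 0, 0.2, 0, 0, 0, 0], [0, 0, 0.5, 0, 0, 0, 0], [0, 0, 0.6, 0, 0, 0, 0], [0, 0, 0.6, 0, 0, 0, 0], [0, 0, 0.1, 0, 0, 0, 0]]
  ]
}}

```text
t: 42.88
ee_pos: [420.6, 63.4, 295.3]
orientation: [-3.12, -0.366, -0.007]
ft_force: [0.2, 0.1, -1.7]
width: 19.8
grasp_force: 30.0
```

Run:
```python
from hang import *
o=log()
p=np.load("p.npy");T0=R.from_rotvec(o["orientation"]);P0=o["ee_pos"];G=P0+T0.apply([0,0,163]);print(G.round())
H=np.load("hooks.npy")[1];yaw=-3;u=np.array([np.cos(np.radians(yaw)),np.sin(np.radians(yaw)),0])
plan(o["qpos"],P0,T0,[(*gpose([400,60,190],10,20,28),8),(*gpose([440,80,190],5,48,35),9),(*pose(H-195*u+[0,0,30],yaw,62),10),(*pose(H-100*u+[0,0,30],yaw,62),5),(*pose(H-40*u+[0,0,30],yaw,62),5)],p)
```

```text
t 42.88 q [1.220e-01 3.200e-01 2.135e+00 1.000e-03 6.830e-01 1.458e+00] p [420.6  63.4 295.3] rv [-3.12  -0.366 -0.007] F [ 0.2  0.1 -1.7] w 19.8 gf 30.0
[421.  64. 132.]
0 n 8 d [-0.14  -0.218  0.075] w [ 0.97  -0.417  0.051] q [-0.29  0.21  2.28  0.88  0.8   0.34] err 0.0 maxdq [0.06 0.02 0.02 0.13 0.06 0.16] j5min 0.62
1 n 9 d [-0.034  0.005 -0.102] w [ 0.263 -0.749 -0.026] q [-0.39  0.39  2.43  1.68  0.92 -0.7 ] err 0.0 maxdq [0.01 0.03 0.02 0.1  0.04 0.12] j5min 0.77
2 n 10 d [ 0.009  0.376 -0.009] w [-0.5   -0.35  -0.915] q [ 0.58  0.44  2.43  3.89  0.87 -1.78] err 0.0 maxdq [0.11 0.02 0.03 0.25 0.06 0.12] j5min 0.75
3 n 5 d [ 0.379 -0.02   0.   ] w [0. 0. 0.] q [ 0.43  0.48  2.27  3.79  0.75 -1.84] err 0.0 maxdq [0.04 0.01 0.03 0.03 0.02 0.01] j5min 0.75
4 n 5 d [ 0.24  -0.013  0.   ] w [0. 0. 0.] q [ 0.36  0.52  2.16  3.76  0.67 -1.87] err 0.0 maxdq [0.01 0.01 0.02 0.01 0.02 0.01] j5min 0.67
```

Request:
{"api": "step_arm", "payload": {
  "targets": [
    [[-0.14, -0.218, 0.075, 0.97, -0.417, 0.051, 0], [-0.14, -0.218, 0.075, 0.97, -0.417, 0.051, 0], [-0.14, -0.218, 0.075, 0.97, -0.417, 0.051, 0], [-0.14, -0.218, 0.075, 0.97, -0.417, 0.051, 0], [-0.14, -0.218, 0.075, 0.97, -0.417, 0.051, 0]]
  ]
}}

```text
t: 43.5
ee_pos: [384.5, 8.5, 311.6]
orientation: [-2.786, -0.353, -0.262]
ft_force: [0.3, -0.1, -1.8]
width: 19.8
grasp_force: 30.0
```

Request:
{"api": "step_arm", "payload": {
  "targets": [
    [[-0.14, -0.218, 0.075, 0.97, -0.417, 0.051, 0], [-0.14, -0.218, 0.075, 0.97, -0.417, 0.051, 0], [-0.14, -0.218, 0.075, 0.97, -0.417, 0.051, 0], [-0.034, 0.005, -0.102, 0.263, -0.749, -0.026, 0], [-0.034, 0.005, -0.102, 0.263, -0.749, -0.026, 0]]
  ]
}}

```text
t: 44.12
ee_pos: [360.3, -23.6, 312.5]
orientation: [-2.531, -0.362, -0.535]
ft_force: [0.3, -0.3, -2.0]
width: 20.1
grasp_force: 30.0
```

Request:
{"api": "step_arm", "payload": {
  "targets": [
    [[-0.034, 0.005, -0.102, 0.263, -0.749, -0.026, 0], [-0.034, 0.005, -0.102, 0.263, -0.749, -0.026, 0], [-0.034, 0.005, -0.102, 0.263, -0.749, -0.026, 0], [-0.034, 0.005, -0.102, 0.263, -0.749, -0.026, 0], [-0.034, 0.005, -0.102, 0.263, -0.749, -0.026, 0]]
  ]
}}

```text
t: 44.75
ee_pos: [351.8, -22.1, 286.9]
orientation: [-2.379, -0.411, -0.868]
ft_force: [-0.0, -0.0, -1.8]
width: 19.9
grasp_force: 30.0
```

Request:
{"api": "step_arm", "payload": {
  "targets": [
    [[-0.034, 0.005, -0.102, 0.263, -0.749, -0.026, 0], [-0.034, 0.005, -0.102, 0.263, -0.749, -0.026, 0], [0.009, 0.376, -0.009, -0.5, -0.35, -0.915, 0], [0.009, 0.376, -0.009, -0.5, -0.35, -0.915, 0], [0.009, 0.376, -0.009, -0.5, -0.35, -0.915, 0]]
  ]
}}

```text
t: 45.38
ee_pos: [349.7, 35.0, 275.4]
orientation: [-2.452, -0.296, -1.178]
ft_force: [0.3, 0.8, -1.3]
width: 19.6
grasp_force: 30.0
```

Request:
{"api": "step_arm", "payload": {
  "targets": [
    [[0.009, 0.376, -0.009, -0.5, -0.35, -0.915, 0], [0.009, 0.376, -0.009, -0.5, -0.35, -0.915, 0], [0.009, 0.376, -0.009, -0.5, -0.35, -0.915, 0], [0.009, 0.376, -0.009, -0.5, -0.35, -0.915, 0], [0.009, 0.376, -0.009, -0.5, -0.35, -0.915, 0]]
  ]
}}

```text
t: 46.0
ee_pos: [351.8, 129.3, 273.1]
orientation: [-2.655, -0.044, -1.493]
ft_force: [0.7, 1.1, -1.0]
width: 19.5
grasp_force: 30.0
```

Request:
{"api": "step_arm", "payload": {
  "targets": [
    [[0.009, 0.376, -0.009, -0.5, -0.35, -0.915, 0], [0.009, 0.376, -0.009, -0.5, -0.35, -0.915, 0], [0, 0, 0, 0, 0, 0, 0], [0, 0, 0, 0, 0, 0, 0], [0, 0, 0, 0, 0, 0, 0]]
  ]
}}

```text
t: 46.62
ee_pos: [353.2, 165.5, 272.9]
orientation: [2.674, -0.07, 1.597]
ft_force: [0.2, 0.6, -1.5]
width: 19.8
grasp_force: 30.0
```

```bash
cat >> eyepx.py <<'E'
def ringc(g):
    """centre of the held ring: widest outer rows (u) and mean v of those rows; outer width px"""
    im=g["pixels"][:110,215:345].astype(int);m=((im.min(2)>110)&(np.ptp(im,axis=2)<25));r=[]
    for v in range(110):
        x=np.nonzero(m[v])[0]
        if len(x)>4:r.append((v,215+x.min(),215+x.max()))
    r=np.array(r);w=r[:,2]-r[:,1];q=r[w>=w.max()-3];return (q[:,1]+q[:,2]).mean()/2,q[:,0].mean(),w.max()
def state(hook,gx=112):
    from workcell import readout
    o=log();g=snap('wrist',f"w{int(o['t']*100)}")
    T=R.from_rotvec(o['orientation']);P=o['ee_pos']
    c=ringc(g);k,d=ray(g,c[0],c[1]);e=T.apply([1,0,0]);gz=T.apply([0,0,1])
    # ring lies in the plane through the grasp point normal to the fingers
    G=P+163*gz;eye=k+d*((G-k)@gz)/(d@gz)
    H=np.load("hooks.npy")[hook-1];a=np.radians(-5.77);tip=H+[-19*np.cos(a),-19*np.sin(a),22]
    print("ring px",np.round(c,1),"eye model",(P+T.apply([112,0,163])).round(1),"eye seen",eye.round(1))
    print("tip",tip.round(1),proj(g,tip).round(),"crook",H.round(1),"to tip",(tip-eye).round(1),"to crook",(H-eye).round(1));return o,g,eye,tip,H,T
E
python3 - <<'E'
from eyepx import *
state(2)
for f in("w6","w13"):print(f,ringc(pickle.load(open(f+".pkl","rb"))))
E
```

```text
t 46.62 q [ 0.578  0.442  2.43   3.889  0.868 -1.778] p [353.2 165.5 272.9] rv [ 2.674 -0.07   1.597] F [ 0.2  0.6 -1.5] w 19.8 gf 30.0
ring px [281.2  30.5  89. ] eye model [549.5 155.3 294.2] eye seen [548.4 155.1 292.1]
tip [725.9 147.6 289.2] [279. -24.] crook [744.8 145.7 267.2] to tip [177.5  -7.5  -2.9] to crook [196.4  -9.4 -24.9]
w6 (np.float64(279.34722222222223), np.float64(24.5), np.int64(89))
w13 (np.float64(284.44117647058823), np.float64(37.5), np.int64(88))
```

Request:
{"api": "step_arm", "payload": {
  "targets": [
    [[0.42, -0.018, 0, 0, 0, 0, 0], [0.42, -0.018, 0, 0, 0, 0, 0], [0.42, -0.018, 0, 0, 0, 0, 0], [0.42, -0.018, 0, 0, 0, 0, 0], [0.42, -0.018, 0, 0, 0, 0, 0]]
  ]
}}

```text
t: 47.3
ee_pos: [459.8, 161.6, 273.0]
orientation: [2.673, -0.07, 1.599]
ft_force: [0.9, 0.4, -1.3]
width: 19.9
grasp_force: 30.0
```

Request:
{"api": "step_arm", "payload": {
  "targets": [
    [[0.21, -0.01, 0, 0, 0, 0, 0], [0.21, -0.01, 0, 0, 0, 0, 0], [0.21, -0.01, 0, 0, 0, 0, 0], [0.21, -0.01, 0, 0, 0, 0, 0], [0.21, -0.01, 0, 0, 0, 0, 0]]
  ]
}}

```text
t: 47.92
ee_pos: [511.4, 159.5, 273.0]
orientation: [2.673, -0.069, 1.599]
ft_force: [0.0, 0.2, -1.4]
width: 19.7
grasp_force: 30.0
```

Run:
```python
from eyepx import *
o,g,*_=state(2)
hsv=cv2.cvtColor(g["pixels"],cv2.COLOR_RGB2HSV)[:140]
m=((hsv[:,:,0]>17)&(hsv[:,:,0]<32)&(hsv[:,:,1]>90)&(hsv[:,:,2]>70)).astype(np.uint8)
k,l,s,c=cv2.connectedComponentsWithStats(m)
print([s[i].tolist() for i in range(1,k) if s[i,4]>40])
```

```text
t 47.92 q [ 0.365  0.522  2.149  3.757  0.664 -1.872] p [511.4 159.5 273. ] rv [ 2.673 -0.069  1.599] F [ 0.   0.2 -1.4] w 19.7 gf 30.0
ring px [281.  32.  88.] eye model [707.7 149.4 294.6] eye seen [706.3 149.3 292. ]
tip [725.9 147.6 289.2] [282.  27.] crook [744.8 145.7 267.2] to tip [19.6 -1.7 -2.8] to crook [ 38.5  -3.6 -24.8]
[[54, 16, 57, 51, 669], [269, 18, 34, 47, 1007], [105, 20, 34, 37, 748], [466, 22, 59, 52, 736], [439, 25, 37, 36, 814]]
```

Request:
{"api": "step_arm", "payload": {
  "targets": [
    [[0.1, -0.008, 0, 0, 0, 0, 0], [0.1, -0.008, 0, 0, 0, 0, 0], [0.1, -0.008, 0, 0, 0, 0, 0], [0.1, -0.008, 0, 0, 0, 0, 0], [0.1, -0.008, -0.02, 0, 0, 0, 0]]
  ]
}}

```text
t: 48.6
ee_pos: [536.2, 157.4, 272.1]
orientation: [2.673, -0.069, 1.599]
ft_force: [-0.3, 0.7, -0.8]
width: 20.0
grasp_force: 30.0
```

Request:
{"api": "step_arm", "payload": {
  "targets": [
    [[0.042, -0.004, -0.1, 0, 0, 0, 0], [0.042, -0.004, -0.1, 0, 0, 0, 0], [0.042, -0.004, -0.1, 0, 0, 0, 0], [0.042, -0.004, -0.1, 0, 0, 0, 0], [0.042, -0.004, -0.1, 0, 0, 0, 0]]
  ]
}}

```text
t: 49.22
ee_pos: [546.5, 156.4, 246.6]
orientation: [2.673, -0.069, 1.599]
ft_force: [-0.3, 0.3, -1.2]
width: 19.7
grasp_force: 30.0
```

Request:
{"api": "step_arm", "payload": {
  "targets": [
    [[0.014, 0, -0.03, 0, 0, 0, 0], [0.014, 0, -0.03, 0, 0, 0, 0], [0.014, 0, -0.03, 0, 0, 0, 0], [0.014, 0, -0.03, 0, 0, 0, 0], [0.014, 0, -0.03, 0, 0, 0, 0]]
  ]
}}

```text
t: 49.85
ee_pos: [550.2, 156.5, 240.1]
orientation: [2.671, -0.07, 1.602]
ft_force: [-0.8, -0.4, 3.4]
width: 19.7
grasp_force: 30.0
```

Request:
{"api": "step_arm", "payload": {
  "targets": [
    [[0.0665, -0.0035, -0.243, -0.047, -0.899, 0, 0], [0.0665, -0.0035, -0.243, -0.047, -0.899, 0, 0], [0.0665, -0.0035, -0.243, -0.047, -0.899, 0, 0], [0.0665, -0.0035, -0.243, -0.047, -0.899, 0, 0], [0, 0, 0, 0, 0, 0, 0]]
  ]
}}

```text
t: 50.48
ee_pos: [563.9, 155.8, 190.8]
orientation: [2.444, -0.064, 1.922]
ft_force: [-2.0, -0.8, 3.0]
width: 19.9
grasp_force: 30.0
```

Run:
```python
from eyepx import *
o,g,e,t,H,T=state(2);print(T.apply([0,0,1]).round(3))
```

```text
t 50.48 q [ 0.328  0.793  2.052  3.567  1.059 -1.695] p [563.9 155.8 190.8] rv [ 2.444 -0.064  1.922] F [-2.  -0.8  3. ] w 19.9 gf 30.0
ring px [280.7  31.5  88. ] eye model [748.5 146.2 261.2] eye seen [747.8 146.3 258.4]
tip [725.9 147.6 289.2] [280. -87.] crook [744.8 145.7 267.2] to tip [-21.9   1.4  30.7] to crook [-3.  -0.5  8.7]
[ 0.97  -0.05  -0.236]
```

Hooked, with the weight resting on the crook. Release and retreat.

Request:
{"api": "step_arm", "payload": {
  "targets": [
    [[0, 0, 0.02, 0, 0, 0, 0], [0, 0, 0, 0, 0, 0, 0.3], [0, 0, 0, 0, 0, 0, 0.45], [0, 0, 0, 0, 0, 0, 0.45], [0, 0, 0, 0, 0, 0, 0.45]]
  ]
}}

```text
t: 51.15
ee_pos: [563.1, 155.7, 191.9]
orientation: [2.447, -0.063, 1.918]
ft_force: [-0.4, 0.0, -1.0]
width: 39.8
grasp_force: 0.0
```

Request:
{"api": "step_arm", "payload": {
  "targets": [
    [[-0.19, 0.01, 0.047, 0, 0, 0, 0.45], [-0.48, 0.025, 0.118, 0, 0, 0, 0.45], [-0.68, 0.035, 0.165, 0, 0, 0, 0.45], [-0.76, 0.04, 0.185, 0, 0, 0, 0.45], [-0.76, 0.04, 0.185, 0, 0, 0, 0.45]]
  ]
}}

```text
t: 51.78
ee_pos: [418.0, 162.9, 227.4]
orientation: [2.447, -0.063, 1.918]
ft_force: [-0.6, 0.4, -1.1]
width: 39.7
grasp_force: 0.0
```

Run:
```python
from hang import *
o=log();g=snap('wrist','w16')
p=np.load("p.npy");T0=R.from_rotvec(o["orientation"]);P0=o["ee_pos"];print((P0+T0.apply([0,0,163])).round())
plan(o["qpos"],P0,T0,[(*gpose([470,60,240],0,45,35),10),(*gpose([430,30,260],0,15,25),8),(*gpose([420,-60,270],0,0,0),7)],p)
```

```text
t 51.77 q [ 0.487  0.684  2.333  3.7    1.223 -1.638] p [418.  162.9 227.4] rv [ 2.447 -0.063  1.918] F [-0.6  0.4 -1.1] w 39.7 gf 0.0
[576. 155. 188.]
0 n 10 d [-0.085 -0.393  0.214] w [0.455 0.745 0.843] q [-0.38  0.23  2.35  1.53  0.84 -0.34] err 0.0 maxdq [0.1  0.05 0.04 0.28 0.09 0.21] j5min 0.73
1 n 8 d [ 0.04  -0.013  0.171] w [-0.274  0.935 -0.158] q [-0.28  0.07  2.16  0.65  0.9   0.82] err 0.0 maxdq [0.01 0.03 0.03 0.12 0.04 0.16] j5min 0.77
2 n 7 d [ 0.081 -0.06   0.087] w [-0.888  0.527 -0.117] q [-0.17  0.08  2.02  0.    1.04  1.4 ] err 0.0 maxdq [0.02 0.01 0.02 0.1  0.04 0.1 ] j5min 0.9
```

View pics/w16.png

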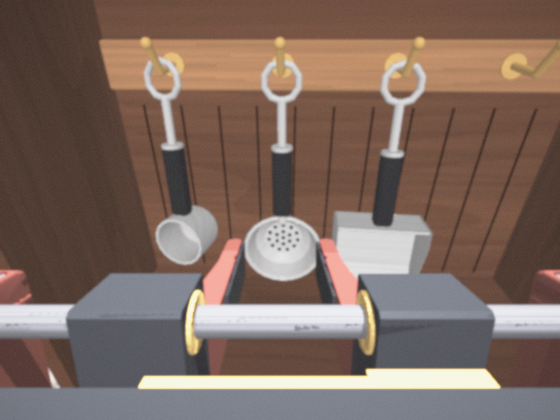

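All three tools hang on hooks 1–3: rings at (163,78), (282,80) and (403,83), heads hanging free. Now the paddle: un-flip and view the switch from above.

Run:
```python
from hang import *
o=readout.get_obs()
p=np.load("p.npy");T0=R.from_rotvec(o["orientation"]);P0=o["ee_pos"]
plan(o["qpos"],P0,T0,[(*gpose([470,60,240],0,45,35),11),(*gpose([430,30,260],0,15,25),8),(*gpose([340,-300,230],-5,0,0),11)],p)
```

```text
0 n 11 d [-0.07  -0.356  0.194] w [0.417 0.674 0.764] q [-0.38  0.23  2.35  1.53  0.84 -0.34] err 0.0 maxdq [0.09 0.05 0.03 0.26 0.08 0.19] j5min 0.72
1 n 8 d [ 0.04  -0.013  0.171] w [-0.274  0.935 -0.158] q [-0.28  0.07  2.16  0.65  0.9   0.82] err 0.0 maxdq [0.01 0.03 0.03 0.12 0.04 0.16] j5min 0.77
2 n 11 d [-0.094 -0.475 -0.018] w [-0.55   0.36  -0.186] q [-0.75  0.19  2.01  0.    0.95  0.91] err 0.0 maxdq [0.05 0.02 0.02 0.06 0.02 0.01] j5min 0.9
```

Request:
{"api": "step_arm", "payload": {
  "targets": [
    [[-0.07, -0.356, 0.194, 0.417, 0.674, 0.764, 0.45], [-0.07, -0.356, 0.194, 0.417, 0.674, 0.764, 0.45], [-0.07, -0.356, 0.194, 0.417, 0.674, 0.764, 0.45], [-0.07, -0.356, 0.194, 0.417, 0.674, 0.764, 0.45], [-0.07, -0.356, 0.194, 0.417, 0.674, 0.764, 0.45]]
  ]
}}

```text
t: 52.45
ee_pos: [401.5, 73.7, 275.8]
orientation: [-2.478, -0.123, -1.498]
ft_force: [-0.0, 0.4, 0.4]
width: 39.6
grasp_force: 0.0
```

Request:
{"api": "step_arm", "payload": {
  "targets": [
    [[-0.07, -0.356, 0.194, 0.417, 0.674, 0.764, 0], [-0.07, -0.356, 0.194, 0.417, 0.674, 0.764, 0], [-0.07, -0.356, 0.194, 0.417, 0.674, 0.764, 0], [-0.07, -0.356, 0.194, 0.417, 0.674, 0.764, 0], [-0.07, -0.356, 0.194, 0.417, 0.674, 0.764, 0]]
  ]
}}

```text
t: 53.08
ee_pos: [383.9, -15.2, 324.3]
orientation: [-2.388, -0.278, -1.063]
ft_force: [-0.8, -0.5, 0.2]
width: 0.4
grasp_force: 0.0
```

Request:
{"api": "step_arm", "payload": {
  "targets": [
    [[-0.07, -0.356, 0.194, 0.417, 0.674, 0.764, 0], [0.04, -0.013, 0.171, -0.274, 0.935, -0.158, 0], [0.04, -0.013, 0.171, -0.274, 0.935, -0.158, 0], [0.04, -0.013, 0.171, -0.274, 0.935, -0.158, 0], [0.04, -0.013, 0.171, -0.274, 0.935, -0.158, 0]]
  ]
}}

```text
t: 53.7
ee_pos: [388.5, -34.9, 368.0]
orientation: [-2.543, -0.192, -0.677]
ft_force: [-0.7, 0.5, 0.3]
width: 0.2
grasp_force: 0.0
```

Request:
{"api": "step_arm", "payload": {
  "targets": [
    [[0.04, -0.013, 0.171, -0.274, 0.935, -0.158, 0], [0.04, -0.013, 0.171, -0.274, 0.935, -0.158, 0], [0.04, -0.013, 0.171, -0.274, 0.935, -0.158, 0], [0.04, -0.013, 0.171, -0.274, 0.935, -0.158, 0], [-0.094, -0.475, -0.018, -0.55, 0.36, -0.186, 0]]
  ]
}}

```text
t: 54.32
ee_pos: [392.2, -61.0, 401.6]
orientation: [-2.728, -0.06, -0.328]
ft_force: [0.1, 0.1, -0.5]
width: 0.3
grasp_force: 0.0
```

Request:
{"api": "step_arm", "payload": {
  "targets": [
    [[-0.094, -0.475, -0.018, -0.55, 0.36, -0.186, 0], [-0.094, -0.475, -0.018, -0.55, 0.36, -0.186, 0], [-0.094, -0.475, -0.018, -0.55, 0.36, -0.186, 0], [-0.094, -0.475, -0.018, -0.55, 0.36, -0.186, 0], [-0.094, -0.475, -0.018, -0.55, 0.36, -0.186, 0]]
  ]
}}

```text
t: 54.95
ee_pos: [368.2, -180.6, 396.4]
orientation: [-2.94, 0.037, -0.175]
ft_force: [-0.2, -1.2, -0.5]
width: 0.3
grasp_force: 0.0
```

Request:
{"api": "step_arm", "payload": {
  "targets": [
    [[-0.094, -0.475, -0.018, -0.55, 0.36, -0.186, 0], [-0.094, -0.475, -0.018, -0.55, 0.36, -0.186, 0], [-0.094, -0.475, -0.018, -0.55, 0.36, -0.186, 0], [-0.094, -0.475, -0.018, -0.55, 0.36, -0.186, 0], [-0.094, -0.475, -0.018, -0.55, 0.36, -0.186, 0]]
  ]
}}

```text
t: 55.58
ee_pos: [344.8, -299.2, 391.9]
orientation: [3.138, -0.142, 0.003]
ft_force: [0.6, -0.1, 0.5]
width: 0.5
grasp_force: 0.0
```

Run:
```python
from h import *
o=log();g=snap('wrist','w17')
print(R.from_rotvec(o["orientation"]).as_matrix().round(3).tolist())
im=g["pixels"].max(2)
print("pred paddle tip px",proj(g,(362,-331,138)).round(),"base",proj(g,(362,-331,85)).round(),"hopper floor",proj(g,(493,-344,108)).round())
m=(im<48).astype(np.uint8);m[270:]=0
k,l,s,c=cv2.connectedComponentsWithStats(m)
for i in range(1,k):
    if s[i,4]>200:print(s[i],c[i].round(1))
u,v=proj(g,(362,-331,110)).astype(int)
print(u,v);print("\n".join("".join(f"{x:4d}" for x in r) for r in im[max(0,v-60):v+60:5,u-75:u+75:6]))
```

```text
t 55.58 q [-7.410e-01  1.920e-01  2.001e+00  1.000e-03  9.470e-01  9.200e-01] p [ 344.8 -299.2  391.9] rv [ 3.138e+00 -1.420e-01  3.000e-03] F [ 0.6 -0.1  0.5] w 0.5 gf 0.0
[[0.996, -0.09, 0.002], [-0.09, -0.996, -0.001], [0.002, 0.001, -1.0]]
pred paddle tip px [319. 196.] base [312. 184.] hopper floor [321.  16.]
[ 268  169   56   41 1801] [297.3 189.9]
[260 241  20  29 311] [270.4 257. ]
[281 241  21  29 331] [289.7 257.2]
314 189
 185 183 182 182 184 184 181 138 148 156 155 156 159 161 171 183 172 169 164 163 167 165 167 164 167
 181 183 183 184 182 184 181 181 172 162 161 160 159 159 162 163 160 163 161 164 165 164 163 180 192
 183 183 182 182 182 184 182 184 185 183 165 159 157 157 160 160 163 165 163 165 162 174 184 195 193
 183 184 182 182 184 184 182 184 181 183 185 180 163 161 160 161 164 165 166 170 191 190 190 193 197
 183 183 183 183 184 186 184 184 182 186 184 185 183 185 186 189 191 188 189 191 193 190 191 190 195
 179 188 183 182 184 136  96  95 110 127 134 144 148 149 159 165 176 181 183 191 191 188 192 193 194
 183 185 184 185 184  57  74  69  72  72  72  72  71  71
[... 1061 characters left out ...]
84 127 146  90  73  72  81  83  78 109 120 136 135 135 129 121 117 131 136 134 130 128 133 139
 212 221 130 132 163 142 161 115  96  96 152 194 196 197 201 203 199 216 205 201 132  93 204 202 117
 225 216 188 141 146 132 170 133 143 184 217 183 181 197 194 202 216 217 194 144 171 142 211 201 160
 227 216 227 198 174 153 141 164 113 190 213 163 195 180 206 191 185 215 201 213 176 216 218 194 177
 223 220 224 193 176 166 199 219 104 157 191 187 198 181 218 210 153 193 185 188 217 195 219 165 197
 236 217 198 186 189  90 131 232  92  78 146 198 173 213 223 186 172 160 180 135 222 194 209 157 209
 237 210 218 212 148  44  55  79  48  42 143 191 211 215 197 180 191 188 213 175 203 182 189 175 178
```

Run:
```python
from h import *
g=pickle.load(open("w17.pkl","rb"));im=g["pixels"].max(2)
for v in range(172,206,6):print(v,im[v,294:330].tolist())
print("right edge",onz(g,320,195,138).round(1),"plate c",onz(g,311,182,87).round(1))
for n,u,v in[("plate TL",269,155),("TR",352,157),("BR",350,207),("BL",268,207)]:print(n,onz(g,u,v,87).round(1))
for n,v in(("top of blade",170),("bottom",206)):print(n,onz(g,310,v,138).round(1))
```

```text
172 [57, 46, 42, 42, 44, 48, 47, 28, 37, 38, 38, 34, 34, 35, 39, 37, 38, 41, 33, 37, 42, 41, 41, 45, 48, 54, 63, 66, 71, 69, 72, 66, 71, 67, 70, 69]
178 [37, 34, 30, 31, 35, 26, 28, 30, 32, 34, 28, 34, 32, 15, 18, 22, 24, 26, 27, 20, 22, 15, 29, 32, 32, 39, 40, 44, 38, 51, 61, 65, 69, 68, 67, 69]
184 [30, 31, 33, 33, 31, 24, 34, 38, 33, 30, 38, 37, 41, 26, 25, 18, 29, 31, 24, 29, 28, 29, 31, 27, 28, 31, 36, 35, 39, 45, 58, 62, 66, 65, 69, 65]
190 [38, 34, 31, 28, 25, 17, 33, 35, 32, 27, 31, 25, 21, 22, 24, 25, 21, 23, 30, 29, 35, 36, 37, 36, 30, 26, 27, 40, 47, 57, 64, 66, 65, 61, 65, 66]
196 [38, 34, 37, 31, 33, 30, 36, 32, 28, 28, 22, 26, 25, 20, 25, 19, 28, 25, 33, 31, 31, 32, 28, 29, 27, 34, 42, 53, 61, 65, 63, 65, 65, 65, 64, 66]
202 [30, 35, 32, 37, 24, 31, 33, 33, 36, 32, 28, 33, 29, 31, 27, 23, 28, 27, 27, 28, 26, 37, 24, 28, 35, 40, 52, 57, 62, 63, 65, 63, 63, 64, 64, 65]
right edge [ 362.8 -331.9  138. ] plate c [ 364.1 -330.    87. ]
plate TL [ 392.2 -293.7   87. ]
TR [ 383.7 -368.5   87. ]
BR [ 337.  -365.2   87. ]
BL [ 343.9 -288.    87. ]
top of blade [ 382.7 -325.5  138. ]
bottom [ 354.8 -323.6  138. ]
```

Request:
{"api": "step_arm", "payload": {
  "targets": [
    [[0.17, -0.66, 0, 0, 0, 0, 0], [0.17, -0.66, 0, 0, 0, 0, 0], [0, 0, -0.6, 0, 0, 0, 0], [0, 0, -0.6, 0, 0, 0, 0], [0, 0, -0.6, 0, 0, 0, 0]]
  ]
}}

```text
t: 56.25
ee_pos: [362.1, -364.3, 301.1]
orientation: [-3.138, 0.141, -0.005]
ft_force: [0.3, -0.1, -0.2]
width: 0.3
grasp_force: 0.0
```

Request:
{"api": "step_arm", "payload": {
  "targets": [
    [[0, 0, -0.04, 0, 0, 0, 0], [0.01, 0.06, 0, 0, 0, 0, 0], [0.01, 0.06, 0, 0, 0, 0, 0], [0.01, 0.06, 0, 0, 0, 0, 0], [0, 0, 0, 0, 0, 0, 0]]
  ]
}}

```text
t: 56.88
ee_pos: [364.1, -355.8, 300.7]
orientation: [3.138, -0.14, 0.007]
ft_force: [-0.7, 0.1, -0.4]
width: 0.1
grasp_force: 0.0
```

Request:
{"api": "step_arm", "payload": {
  "targets": [
    [[0.01, 0.06, 0, 0, 0, 0, 0], [0.01, 0.06, 0, 0, 0, 0, 0], [0.01, 0.06, 0, 0, 0, 0, 0], [0, 0, 0, 0, 0, 0, 0], [0, 0, 0, 0, 0, 0, 0]]
  ]
}}

```text
t: 57.5
ee_pos: [365.5, -347.0, 300.1]
orientation: [3.138, -0.141, 0.006]
ft_force: [-0.2, 0.4, 0.4]
width: 0.3
grasp_force: 0.0
```

```bash
python3 -c "
from h import *
from workcell import readout
o=log();print(o['moment'].round(2),o['joint_torque'].round(2))"
```

```text
t 57.5 q [-0.784  0.405  1.967  0.003  0.767  0.875] p [ 365.5 -347.   300.1] rv [ 3.138 -0.141  0.006] F [-0.2  0.4  0.4] w 0.3 gf 0.0
[ 0.04 -0.01  0.  ] [  0.07 -45.65 -19.61   0.05  -0.05   0.  ]
```

Request:
{"api": "step_arm", "payload": {
  "targets": [
    [[0.01, 0.05, 0, 0, 0, 0, 0], [0.01, 0.05, 0, 0, 0, 0, 0], [0, 0, 0, 0, 0, 0, 0], [0, 0, 0, 0, 0, 0, 0], [0, 0, 0, 0, 0, 0, 0]]
  ]
}}

```text
t: 58.12
ee_pos: [366.5, -342.1, 300.1]
orientation: [3.138, -0.141, 0.006]
ft_force: [-0.1, -0.1, 0.1]
width: 0.5
grasp_force: 0.1
```

```bash
cat > padlook.py <<'E'
from h import *
from workcell import readout
import sys
F=[];M=[]
o=log();print(o['moment'].round(2))
s=snap('side',sys.argv[1])
a=cv2.absdiff(cv2.cvtColor(s["pixels"],cv2.COLOR_RGB2GRAY),cv2.cvtColor(pickle.load(open("s3.pkl","rb"))["pixels"],cv2.COLOR_RGB2GRAY))
im=s["pixels"].max(2)
for th in(0,.15,.25,.33,.38):
    n=np.array([.113,.994,0]);c=np.array([364,-329,87.])
    print(th,proj(s,c+51*(np.sin(th)*n+np.cos(th)*np.array([0,0,1]))).round(1),end=" ")
print();print("\n".join(f"{v} "+"".join(f"{x:4d}" for x in im[v,286:326:2]) for v in range(300,330,2)))
E
python3 padlook.py s18
```

```text
t 58.12 q [-0.775  0.402  1.973  0.003  0.764  0.883] p [ 366.5 -342.1  300.1] rv [ 3.138 -0.141  0.006] F [-0.1 -0.1  0.1] w 0.5 gf 0.1
[-0.01 -0.01 -0.04]
0 [305.4 309.2] 0.15 [304.1 307.3] 0.25 [303.2 306.3] 0.33 [302.5 305.7] 0.38 [302.1 305.3] 
300  136 188 133 165  87 141 237 100  79  99 111  49  42  56  66  64  62  74  73  72
302  209 228 225 171 118 113 156 134  43 125  81  84  56  65  63  63  65  72  72  75
304  124 121 224 228 129  93  99 100 100  56  57 105  71  66  57 114  61  64  64  72
306  119  93  92  96 100 100 100 100 103  62  60  77  83  43  67  63  76  73  86  55
308  103 101 100 100 100  99 102 101 105  62  57  66  58  46  50  67  60  47  46  46
310  100 102 102 101 100 101 104  63  39  55  57  68  61  57  42  48  47  46  73  64
312   99 100 100 103  74  73  74  57  40  57  54  63  65  58  66  73  65  77  70  64
314   96  74  74  76  77  54  40  39  40  55  57  64  63  61  71  63  63  66  63  65
316   74  75  68  42  40  40  38  40  37  50  58  65  65  56  62  58  62  62  62  73
318   73  76  51  42  41  40  39  40  41  41  59  62  79  64  66  60  93 146 163  64
320   70  75  77  37  43  44  44  40  39  55  71  76  48  41  81 101 128 161 160 163
322   63  72  76  62  43  45  43  39  40  45  40  39  39  42  44 104 120 161 162 161
324   59  68  81  95  43  39  40  36  40  45  42  39  38  36  48  79 103 163 161 160
326   52  66  94 127  79  38  41  40  42  40  39  39  46  49  46  40  87 158 162 163
328   87  53  74 120 116  58  38  41  40  44  50  50  49  49  48  51  55 101 186 164
```

Request:
{"api": "step_arm", "payload": {
  "targets": [
    [[0, 0.04, 0, 0, 0, 0, 0], [0, 0.04, 0, 0, 0, 0, 0], [0, 0, 0, 0, 0, 0, 0], [0, 0, 0, 0, 0, 0, 0], [0, 0, 0, 0, 0, 0, 0]]
  ]
}}

```text
t: 58.8
ee_pos: [366.6, -338.1, 300.2]
orientation: [3.138, -0.141, 0.006]
ft_force: [1.4, -2.4, 0.6]
width: 0.2
grasp_force: 0.8
```

Request:
{"api": "step_arm", "payload": {
  "targets": [
    [[0, 0.04, 0, 0, 0, 0, 0], [0, 0.04, 0, 0, 0, 0, 0], [0, 0, 0, 0, 0, 0, 0], [0, 0, 0, 0, 0, 0, 0], [0, 0, 0, 0, 0, 0, 0]]
  ]
}}

```text
t: 59.42
ee_pos: [366.6, -334.2, 300.2]
orientation: [3.138, -0.141, 0.006]
ft_force: [2.3, -3.5, 0.3]
width: 0.6
grasp_force: 1.5
```

```bash
python3 -c "
from h import *
o=log();print(o['moment'].round(2))"
```

```text
t 59.42 q [-0.764  0.395  1.984  0.003  0.759  0.895] p [ 366.6 -334.2  300.2] rv [ 3.138 -0.141  0.006] F [ 2.3 -3.5  0.3] w 0.6 gf 1.5
[-0.56 -0.4  -0.01]
```

Request:
{"api": "step_arm", "payload": {
  "targets": [
    [[0, 0.034, 0, 0, 0, 0, 0], [0, 0, 0, 0, 0, 0, 0], [0, 0, 0, 0, 0, 0, 0], [0, 0, 0, 0, 0, 0, 0], [0, 0, 0, 0, 0, 0, 0]]
  ]
}}

```text
t: 60.05
ee_pos: [366.5, -332.4, 300.1]
orientation: [3.138, -0.141, 0.006]
ft_force: [1.7, -4.0, 0.1]
width: 0.4
grasp_force: 1.8
```

Request:
{"api": "step_arm", "payload": {
  "targets": [
    [[0, 0, 0, 0, 0, 0, 0], [0, 0, 0, 0, 0, 0, 0], [0, 0, 0, 0, 0, 0, 0], [0, 0, 0, 0, 0, 0, 0], [0, 0, 0, 0, 0, 0, 0]]
  ]
}}

```text
t: 60.68
ee_pos: [366.5, -332.3, 300.1]
orientation: [3.138, -0.141, 0.006]
ft_force: [2.2, -4.1, -1.0]
width: 0.4
grasp_force: 1.8
```

Request:
{"api": "step_arm", "payload": {
  "targets": [
    [[0, 0, 0, 0, 0, 0, 0], [0, 0, 0, 0, 0, 0, 0], [0, 0, 0, 0, 0, 0, 0], [0, 0, 0, 0, 0, 0, 0], [0, 0, 0, 0, 0, 0, 0]]
  ]
}}

```text
t: 61.3
ee_pos: [366.5, -332.3, 300.1]
orientation: [3.138, -0.141, 0.006]
ft_force: [3.0, -4.2, 0.3]
width: 0.5
grasp_force: 1.8
```

```bash
python3 padlook.py s19
```

```text
t 61.3 q [-0.761  0.394  1.987  0.003  0.758  0.897] p [ 366.5 -332.3  300.1] rv [ 3.138 -0.141  0.006] F [ 3.  -4.2  0.3] w 0.5 gf 1.8
[-0.67 -0.42 -0.04]
0 [305.4 309.2] 0.15 [304.1 307.3] 0.25 [303.2 306.3] 0.33 [302.5 305.7] 0.38 [302.1 305.3] 
300  140 191 136 166  88 141 239  35  59  73  91  59  66  64  60  70  75  72  75  75
302  112 128 180 181 119 114 158 137  56  56 106  57  66  61 107  67 126  79  77  74
304  128 117 138 122  96  95 100 103  62  58  61  51  43  67  65  71  72  54  42  46
306  119  92  95  98  99 100 102  89  65  59  67  58  51  47  53  49  46  48  51  65
308  103 101 102 101 104  92  62  39  57  59  65  58  58  43  49  48  74  66  70  66
310  100 101  90  74  74  73  62  39  56  55  66  64  57  73  65  77  67  63  63  66
312   88  73  72  75  74  71  65  40  58  61  63  65  62  66  58  68  63  65  64  83
314   75  76  75  76  76  54  42  40  58  60  64  69  63  66  59  63  59  71  72  73
316   74  74  66  43  41  40  39  40  39  56  80  85  74  73  74 185 165 162  65  72
318   74  78  51  43  45  45  43  41  38  54  61  43  40  68 100 137 158 160 162  66
320   70  77  75  40  43  41  42  40  49 112  53  39  41  40  88 150 157 159 161 161
322   64  72  97  82  39  39  41  40  40  40  47  51  39  46  45 105 158 160 163 162
324   57  79 110  78  47  40  37  42  46  54  54  51  47  49  45  78 161 160 161 164
326   57  77  98 106  63  40  43  40  44  51  51  48  50  49  43  40  87 162 165 164
328  217 108  72 113 109 120  37  38  37  53  48  50  49  37  37  40  58 103  88 167
```

Request:
{"api": "step_arm", "payload": {
  "targets": [
    [[0, 0.016, 0, 0, 0, 0, 0], [0, 0.012, 0, 0, 0, 0, 0], [0, 0, 0, 0, 0, 0, 0], [0, 0, 0, 0, 0, 0, 0], [0, 0, 0, 0, 0, 0, 0]]
  ]
}}

```text
t: 61.98
ee_pos: [366.4, -330.9, 300.1]
orientation: [3.138, -0.141, 0.005]
ft_force: [0.6, -4.7, -1.2]
width: 0.5
grasp_force: 2.0
```

Request:
{"api": "step_arm", "payload": {
  "targets": [
    [[0, 0, 0, 0, 0, 0, 0], [0, 0, 0, 0, 0, 0, 0], [0, 0, 0, 0, 0, 0, 0], [0, 0, 0, 0, 0, 0, 0], [0, 0, 0, 0, 0, 0, 0]]
  ]
}}

```text
t: 62.6
ee_pos: [366.4, -330.9, 300.1]
orientation: [3.138, -0.141, 0.005]
ft_force: [1.4, -4.7, -1.3]
width: 0.5
grasp_force: 2.0
```

Request:
{"api": "step_arm", "payload": {
  "targets": [
    [[0, 0, 0, 0, 0, 0, 0], [0, 0, 0, 0, 0, 0, 0], [0, 0, 0, 0, 0, 0, 0], [0, 0, 0, 0, 0, 0, 0], [0, 0, 0, 0, 0, 0, 0]]
  ]
}}

```text
t: 63.22
ee_pos: [366.4, -330.9, 300.1]
orientation: [3.138, -0.141, 0.005]
ft_force: [1.1, -4.5, -0.6]
width: 0.3
grasp_force: 1.9
```

Request:
{"api": "step_arm", "payload": {
  "targets": [
    [[0, -0.15, 0, 0, 0, 0, 0], [0, -0.2, 0, 0, 0, 0, 0], [0, -0.3, 0, 0, 0, 0, 0], [0, -0.2, 0, 0, 0, 0, 0], [0, 0, 0.3, 0, 0, 0, 0]]
  ]
}}

```text
t: 63.85
ee_pos: [366.1, -374.0, 314.7]
orientation: [-3.137, 0.143, -0.003]
ft_force: [-0.2, -0.3, -0.1]
width: 0.2
grasp_force: 0.0
```

Request:
{"api": "step_arm", "payload": {
  "targets": [
    [[0, 0, 0.6, 0, 0, 0, 0], [0, 0, 0.6, 0, 0, 0, 0], [0, 0, 0.34, 0, 0, 0, 0], [-0.2, 0.7, 0, 0, 0, 0, 0], [-0.23, 0.78, 0, 0, 0, 0, 0]]
  ]
}}

```text
t: 64.47
ee_pos: [344.6, -298.6, 392.5]
orientation: [3.138, -0.142, 0.006]
ft_force: [-0.4, 0.4, 0.1]
width: 0.5
grasp_force: 0.0
```

Request:
{"api": "step_arm", "payload": {
  "targets": [
    [[0, 0, 0, 0, 0, 0, 0], [0, 0, 0, 0, 0, 0, 0], [0, 0, 0, 0, 0, 0, 0], [0, 0, 0, 0, 0, 0, 0], [0, 0, 0, 0, 0, 0, 0]]
  ]
}}

```text
t: 65.1
ee_pos: [345.0, -299.8, 392.0]
orientation: [3.138, -0.142, 0.005]
ft_force: [-0.4, -0.1, -0.1]
width: 0.6
grasp_force: 0.0
```

Run:
```python
from h import *
o=log();g=snap('wrist','w20');im=g["pixels"].max(2)
for v in range(172,206,6):print(v,im[v,294:330].tolist())
# ice: bright near-white bluish blobs in hopper floor area
c=proj(g,(493,-344,120)).astype(int);print(c)
im=g["pixels"].astype(int);m=((im.min(2)>205)).astype(np.uint8);m[90:]=0
k,l,s,cc=cv2.connectedComponentsWithStats(m)
for i in range(1,k):
    if s[i,4]>60:print(s[i],cc[i].round(),onz(g,*cc[i],130).round())
```

```text
t 65.1 q [-0.742  0.192  2.     0.002  0.946  0.918] p [ 345.  -299.8  392. ] rv [ 3.138 -0.142  0.005] F [-0.4 -0.1 -0.1] w 0.6 gf 0.0
172 [60, 57, 50, 54, 54, 55, 56, 52, 42, 39, 33, 38, 36, 39, 38, 34, 35, 36, 39, 38, 38, 42, 44, 50, 57, 59, 67, 67, 69, 70, 71, 66, 70, 74, 70, 70]
178 [36, 29, 29, 28, 28, 32, 30, 29, 33, 30, 31, 23, 32, 22, 24, 30, 16, 18, 15, 18, 20, 26, 34, 36, 31, 39, 39, 43, 50, 59, 68, 68, 69, 72, 69, 69]
184 [28, 30, 21, 25, 30, 31, 31, 32, 29, 40, 37, 38, 32, 28, 20, 18, 23, 28, 22, 29, 35, 27, 27, 32, 26, 31, 36, 36, 38, 44, 55, 68, 64, 64, 66, 69]
190 [32, 35, 30, 31, 34, 29, 32, 31, 33, 26, 33, 31, 23, 12, 22, 24, 28, 32, 31, 31, 30, 33, 30, 25, 28, 27, 33, 36, 45, 56, 62, 62, 66, 67, 69, 69]
196 [30, 36, 32, 29, 33, 35, 29, 36, 28, 32, 28, 26, 25, 17, 22, 26, 23, 22, 29, 28, 32, 33, 30, 21, 31, 36, 45, 57, 61, 60, 66, 62, 67, 65, 67, 65]
202 [33, 35, 37, 37, 27, 37, 38, 34, 36, 36, 35, 40, 32, 29, 31, 28, 30, 29, 31, 29, 30, 30, 23, 31, 28, 40, 55, 56, 61, 62, 59, 64, 62, 63, 63, 63]
[322  11]
[186   0  56  90 427] [209.  46.] [ 476. -261.  130.]
[ 255    0   54   60 2134] [282.  25.] [ 484. -314.  130.]
[ 326    0   61   75 2429] [357.  35.] [ 473. -366.  130.]
[427  26  51  64 356] [450.  69.] [ 446. -431.  130.]
[287  28  33  57 629] [305.  67.] [ 456. -328.  130.]
[139  41  31  34 436] [154.  56.] [ 473. -222.  130.]
[ 67  49  19  13 127] [76. 54.] [ 479. -166.  130.]
[ 80  52  41  38 720] [98. 72.] [ 467. -180.  130.]
[462  56   9  12  62] [467.  62.] [ 449. -443.  130.]
```

Request:
{"api": "step_arm", "payload": {
  "targets": [
    [[0, 0.9, 0, 0, 0, 0, 0], [0.05, 0.9, 0, 0, 0, 0, 0], [0.1, 0.9, 0, 0, 0, 0, 0], [0.15, 0.9, 0, 0, 0, 0, 0], [0.2, 0.9, 0, 0, 0, 0, 0]]
  ]
}}

```text
t: 65.78
ee_pos: [370.0, -73.1, 392.3]
orientation: [3.138, -0.142, 0.006]
ft_force: [1.5, -0.5, -0.1]
width: 0.5
grasp_force: 0.0
```

Request:
{"api": "step_arm", "payload": {
  "targets": [
    [[0, 0.9, 0, 0, 0, 0, 0], [0, 0.9, 0, 0, 0, 0, 0], [0, 0, 0, 0, 0, 0, 0], [0, 0, 0, 0, 0, 0, 0], [0, 0, 0, 0, 0, 0, 0]]
  ]
}}

```text
t: 66.4
ee_pos: [370.0, 14.7, 392.1]
orientation: [3.138, -0.144, 0.005]
ft_force: [-0.3, -1.1, 0.8]
width: 0.1
grasp_force: 0.0
```

Run:
```python
from h import *
log();g=snap('top','t21');s=snap('side','s21')
d=pickle.load(open("im0.pkl","rb"))["top"]["pixels"].astype(int)
print("ice colour at start (296,252),(312,251):",d[251:253,295:298].mean((0,1)),d[250:252,311:313].mean((0,1)),"bg hopper",d[214:216,430:432].mean((0,1)))
def comp(im,box,n):
    a,b,c,e=box;r=im[b:e,a:c].astype(int)
    m=((r[:,:,2]-r[:,:,0]>8)&(r.max(2)>150)).astype(np.uint8)
    k,l,st,ce=cv2.connectedComponentsWithStats(m);print(n,"ice px",m.sum(),[(st[i].tolist(),ce[i].round(1).tolist()) for i in range(1,k) if st[i,4]>4])
comp(d,(375,180,445,250),"top before");comp(g["pixels"],(375,180,445,250),"top now");comp(g["pixels"],(140,190,375,320),"top counter now");comp(d,(285,240,325,280),"scoop before")
comp(s["pixels"],(315,250,395,325),"side now")
t=g["pixels"][196:238:2,382:434:2];print("\n".join(" ".join(f"{p.max():3d}{'*' if int(p[2])-int(p[0])>6 else ' '}" for p in r) for r in t))
```

```text
t 66.4 q [ 8.000e-03  5.400e-02  2.166e+00 -1.000e-03  9.180e-01  1.670e+00] p [370.   14.7 392.1] rv [ 3.138 -0.144  0.005] F [-0.3 -1.1  0.8] w 0.1 gf 0.0
ice colour at start (296,252),(312,251): [214.5        215.33333333 217.33333333] [218.   217.75 219.5 ] bg hopper [110.75 110.5  109.25]
top before ice px 283 [([0, 12, 11, 5, 32], [4.2, 13.6]), ([0, 60, 51, 10, 251], [28.1, 66.5])]
top now ice px 378 [([0, 12, 11, 5, 34], [4.1, 13.7]), ([25, 26, 10, 4, 19], [28.9, 27.7]), ([15, 39, 4, 9, 19], [16.2, 43.2]), ([32, 41, 8, 3, 13], [35.3, 42.5]), ([28, 45, 9, 3, 13], [32.8, 46.0]), ([18, 48, 4, 2, 5], [19.6, 48.6]), ([30, 51, 9, 4, 18], [34.2, 52.8]), ([0, 60, 51, 10, 256], [28.1, 66.4])]
top counter now ice px 146 [([229, 50, 6, 32, 146], [232.1, 67.0])]
scoop before ice px 30 [([25, 9, 7, 6, 10], [28.5, 12.1]), ([6, 14, 6, 2, 6], [8.5, 14.8])]
side now ice px 514 [([44, 39, 13, 12, 61], [49.8, 45.3]), ([18, 40, 13, 9, 45], [23.7, 46.0]), ([34, 47, 4, 6, 13], [35.5, 50.2]), ([56, 52, 24, 23, 261], [67.7, 66.9]), ([0, 57, 21, 18, 127], [5.7, 69.6])]
115* 190  154  142  142  141  14
[... 1996 characters left out ...]
* 213  215  116  110  114  112  111  113  112  108 
105  197  138  123  114* 182* 212* 204* 200  115   87  206* 221  219  219  222  216  187  103  111  112  115  113  112  112  108 
103  130  187  137  113  101  163  190  221  135   86  169  221  218  218  222  208  108  112  112  112  113  116  112  108  155 
 85  102  164  181  135  164  205  217  216  201  121  124* 219* 218* 215* 209* 127  112  114  113  113  114  115  113  131  211 
 85   90  104  167  186  133  136  182  203  223  142  100  172* 159* 140* 108  114  115  115  115  113  114  112  141  199  204 
 92   85   92  103  149  188  140  128  127  131  117  116  114  118  119  119  117  117  117  117  113  111  149  199  181  197
```

The top camera resolves four lumps on the hopper floor, the paddle is back upright, and all three tools hang. Handing in.

```bash
python3 -c "
from workcell import ctrl
print(ctrl.close_job())"
```

```text
the job is handed in; nothing more can be done
None
```

I tipped all four ice lumps into the hopper, then held the paddle left for over two seconds (about 0.3 rad or more by my estimate from position and force) and let it spring back. The measure, strainer and scoop hang on hooks 1, 2 and 3, there was no mallet, and the job is handed in; the hand-in returned no verdict.

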